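# Ballast the classroom rover

### The job

Ballast the rover: tip its loose cover up by the tab while the other end still rests on the rim, until it is plainly open, then lift it off and lay it flat on the bench, tab upwards. Put every steel plate that lies on the bench over the two studs in the rover's bay, both holes engaged and the plates lying flat one on another. Then refit the cover squarely, fully down on the rim, tab over the end where it was, and do not shift the screwdriver, the spare wheel or the motor.

Things in the scene. Friction and masses are not known exactly. Their poses are not given: they have to be found in the camera images.
- rover: a classroom rover held fast by wheel chocks: brown open-topped box hull, outside 168 (its x) x 120 mm (its y), walls 4 mm, wall tops (rim) 85 mm above the bench; the bay inside is 160 x 112 mm, its floor 32 mm above the bench. Four black wheels, 66 mm across, beside the long sides, out to 99 mm from the centre line; nose with two sensors at the -x end, out to 107 mm. Origin: on the bench under the middle of the bay; z up
- stud_a (a point): foot of the steel stud at the nose end (rover x = -48 mm, y = 0), on the bay floor 32 mm above the bench. The stud is upright, 10 mm thick, 42 mm tall, tapering over the last 5 mm to 5 mm wide; its top is 74 mm above the bench
- stud_b (a point): foot of the other, equal stud, rover x = +48 mm, y = 0: the two stand 96 mm apart, midpoint at the middle of the bay
- rover_heel (a point): the middle of the top of the hull's end wall at the nose (-x) end, outer edge, 85 mm above the bench: the end where the cover stays resting as it is tipped up
- cover: the hull's loose aluminium cover, 0.16 kg, 180 x 132 mm: 4 mm sheet (dark slots) with a skirt 3 mm thick, reaching 10 mm below the sheet, that drops over the outside of the hull with 3 mm play each side. Origin: centre, level with the skirt's lower edge: 75 mm above the bench when seated, 0 when lying on the bench. x along the 180 mm towards the tab (when seated, as the rover's x), z up
- cover_tab (a point): where to pinch the cover's black tab: an upright block 10 mm thick along the cover's x, 44 mm wide along its y, standing 36 mm above the sheet, at cover x = +70 mm, y = 0. This point is in its middle, 22 mm above the sheet's top, 36 mm above the skirt's lower edge; axes as the cover's
- cover_heel (a point): point of the cover that meets rover_heel when it is seated: underside of the sheet at the end away from the tab, x = -84 mm of the cover
- plate1: a loose dark steel ballast plate, 130 x 50 mm, 8 mm thick, 0.36 kg, lying flat on the bench; two round 14 mm through holes on its long centre line, 48 mm either side of the middle. Origin: centre of the underside; x along the 130 mm, y along the 50 mm, z up. The same either way round and up. Two to four of the four plates are present; the others read None
- plate2: a loose dark steel ballast plate, 130 x 50 mm, 8 mm thick, 0.36 kg, lying flat on the bench; two round 14 mm through holes on its long centre line, 48 mm either side of the middle. Origin: centre of the underside; x along the 130 mm, y along the 50 mm, z up. The same either way round and up. Two to four of the four plates are present; the others read None
- plate3: a loose dark steel ballast plate, 130 x 50 mm, 8 mm thick, 0.36 kg, lying flat on the bench; two round 14 mm through holes on its long centre line, 48 mm either side of the middle. Origin: centre of the underside; x along the 130 mm, y along the 50 mm, z up. The same either way round and up. Two to four of the four plates are present; the others read None
- plate4: a loose dark steel ballast plate, 130 x 50 mm, 8 mm thick, 0.36 kg, lying flat on the bench; two round 14 mm through holes on its long centre line, 48 mm either side of the middle. Origin: centre of the underside; x along the 130 mm, y along the 50 mm, z up. The same either way round and up. Two to four of the four plates are present; the others read None
- driver: a screwdriver, 170 mm, lying beyond the work; leave alone
- spare_wheel: a black wheel with white hub, 66 mm across, 24 mm high, lying flat beyond the work; leave alone
- motor: a black geared motor block, 56 x 36 x 50 mm, standing beyond the work; leave alone

How it is judged:
By the outcome, as a careful person would: the job done as asked, in the order asked, and still so for the second after the job is handed in, with the robot touching nothing.
Of plate1, plate2, plate3, plate4 only 2 to 4 are there at a start; the rules pass over those that are not, and their reading is None.
At some moment in a run one of plate1, plate2, plate3, plate4, cover may be knocked a few centimetres aside while the robot is not near it.
Once in a run the grip may slacken for a moment while it holds something.
It also fails if it takes over 210 s, if anything falls off the work surface, if the arm or the gripper's body presses on something with over 40 N, if the wrist force passes 120 N, or if a joint passes its speed limit or range.

### The arm

A 6-joint arm with a two-finger parallel gripper is mounted at the origin on the work surface. World frame = base frame: x ahead of the robot, y to its left, z up, the work surface at z = 0. Lengths are in m, angles in degrees, forces in N, time in s.
With the tool pointing down it reaches from about 0.4 to 0.825 m from the base axis. Payload 7 kg.
Tool frame: the origin (TCP) lies at the very end of the fingers, on their centre line; the grasp point (between the pads) lies 19 mm behind it (grasp_offset is the x of the grasp point in the tool frame, in m); x points along the fingers, y is the direction in which the jaws open and shut, and the axes are right-handed (so a half turn about x gives the same grasp; the last joint's range is limited). The gripper opens to 88 mm and grips with 3 to 60 N. Pads are 19 mm wide; open, the fingers measure 130 mm over their backs; the gripper's body (78 mm by 193 mm) begins 47 mm behind the grasp point.
Start: joints at [79.991, 20.546, 0.682, 0, -70.136, -16.507], TCP at [0.301, 0.604, 0.227] pointing down, gripper open.
Joint ranges: [-176.03, 176.03], [-82.01, 121.73], [-58.28, 71.71], [-173.87, 95.51], [-174.79, -0.11], [-173.66, 173.66]. Speed limits (degrees/s): [136.94, 136.94, 172.46, 180, 180, 180].

### API

Orientations are given as [roll, pitch, yaw] about the fixed x, y, z axes, in that order (R = Rz(yaw) Ry(pitch) Rx(roll)).
In Python, from plant import get_obs, snapshot, close_job, grasp_offset gives the robot as it stands.
- The arm moves only by the tool carry_out, never from a script. Its argument "series" is a list that holds one entry, the list of rows, each a list of 6 numbers: the shift along the tool's x, y, z in mm, then the turn, a rotation vector about the tool's x, y, z in degrees. A call has 1 to 10 rows; each row is the pose to reach, as a shift and turn from the pose commanded when the call began, along the tool's axes at that moment; what a row does not reach only later rows make up. A row lasts 1/8 s, in which the tool goes at most 62.5 mm and 10.7 degrees, less where a joint would pass 70% of its speed; a pose out of reach is approached as far as the arm can. A call with a gripper value outside its range is refused whole. "hand" is the gripper's target within -1 to 1 (shut at 1, half-way at 0, fully open at -1), set as the call begins (left out, the last holds). The fingers move at their own pace and stop on an object; the grip force is fixed at half the most. Time passes only in rows, so rows that repeat a pose let the fingers close. It gives the time, the measured TCP pose, the force and the opening at its end, in the units of the state.
- get_obs(): the state, without advancing time (a new reading comes with each control period).
- snapshot(name): name is "scene" or "top" or "wrist"; returns a dict with "color" (420x560x3 uint8, red, green, blue), "fx", "fy", "cx", "cy" (pixels), "eye" and "attitude" of the camera in the world. Camera axes: x right, y down, z forward; pixel columns grow to the right and rows downward; lengths in m; the calibration is good to about 2 mm. The wrist camera is an equidistant fisheye: a pixel r from the principal point sees the ray r / f radians off the axis. A picture is of the moment at which its call begins. There is no depth.
- close_job(): hands the job in, once; it reports no verdict.
The state is a dict: "clock": time; "joint_pos": joint angles; "qvel": joint speeds; "tau": joint torques, N m; "tool_pos": TCP position; "orientation": TCP orientation; "force": force on the tool from outside, world axes, zero at the start; "moment": the same for the moment, N m; "opening": finger opening in m.
Only numpy, scipy, OpenCV 4.12 (cv2) and the standard library are available. Lean on these libraries where they do the work, as an engineer would, in place of code of your own. Each camera call takes 0.05 s, during which the arm holds its last target.

## Working session

There is one attempt and no reset: what is moved stays moved. The work goes in short steps, Python scripts to look and compute and a tool call to move; the robot and the scene stay as the last step left them, time stands still between calls to the robot, and variables do not carry over. Pictures are saved under pics/ and viewed, and the job is handed in when it is done.

Besides the shell and the picture viewer there is one more tool, called after "Emit:" as name(argument=value, ...), one argument or row to a line, values as JSON. carry_out: Moves the arm, as the interface text tells. Its arguments: {"type":"object","properties":{"series":{"type":"array","items":{"type":"array","items":{"type":"array","items":{"type":"number"}}}},"hand":{"type":"number"}},"required":["series"]}

```bash
ls; mkdir -p pics
cat > h.py <<'E'
import numpy as np, cv2
from scipy.spatial.transform import Rotation as R
from plant import get_obs, snapshot, close_job, grasp_offset
def snap(n,f):
    s=snapshot(n); cv2.imwrite('pics/'+f+'.png',cv2.cvtColor(s['color'],cv2.COLOR_RGB2BGR)); np.save('pics/'+f+'.npy',s,allow_pickle=True); return s
def load(f): return np.load('pics/'+f+'.npy',allow_pickle=True).item()
E
python3 - <<'E'
from h import *
for n in ['scene','top','wrist']:
    s=snap(n,n+'0'); print(n,{k:v for k,v in s.items() if k!='color'})
print(get_obs(),grasp_offset)
E
```

```text
pics
scene {'fx': 408.40711460824275, 'fy': 408.40711460824275, 'cx': 276.2260013434382, 'cy': 218.1676929827564, 'eye': array([1.34203156, 0.03519467, 0.54615107]), 'attitude': array([-121.66655873,    1.06976063,   89.6955586 ])}
top {'fx': 450.6165683182444, 'fy': 450.6165683182444, 'cx': 278.39736536297005, 'cy': 205.16189963706552, 'eye': array([0.53431712, 0.01084275, 1.05106242]), 'attitude': array([-176.27910127,    0.85791988,  -89.75956259])}
wrist {'fx': 325.19226210127806, 'fy': 325.19226210127806, 'cx': 273.9898099678048, 'cy': 205.7906382443992, 'eye': array([0.37441985, 0.56700845, 0.38456817]), 'attitude': array([ 1.62571091e+02, -9.97902186e-02, -1.16547173e+02])}
{'clock': 0.15, 'joint_pos': array([ 7.99900517e+01,  2.05828044e+01,  6.45456756e-01, -1.35665818e-02,
       -7.01363377e+01, -1.65074342e+01]), 'qvel': array([-0.11454107, -0.13808713,  0.24951762,  0.13601791,  0.01842166,
        0.06079735]), 'tau': array([-1.12771741e-03, -5.83273959e+01,  2.93291080e+01,  7.00111181e+00,
        8.79379339e-03, -1.10647998e-04]), 'tool_pos': array([0.30122573, 0.60364196, 0.22582947]), 'orientation': array([  96.68801533,   89.92521856, -109.83398504]), 'force': array([ 0.18650021, -0.49047287,  0.1870236 ]), 'moment': array([ 0.00606483, -0.00820644,  0.03002228]), 'opening': 0.08751203208194827} -0.0188
```

View pics/scene0.png

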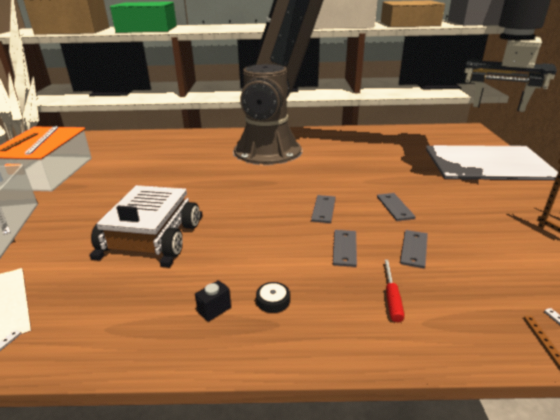

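View pics/top0.png

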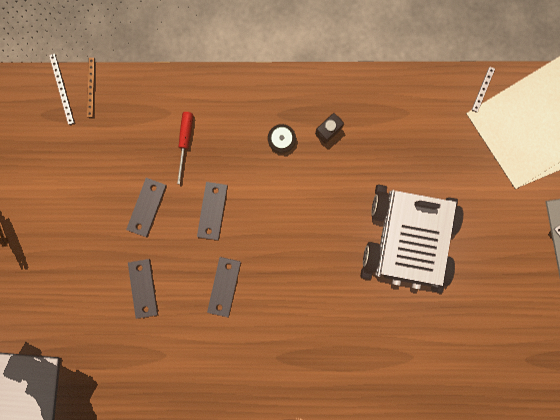

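View pics/wrist0.png

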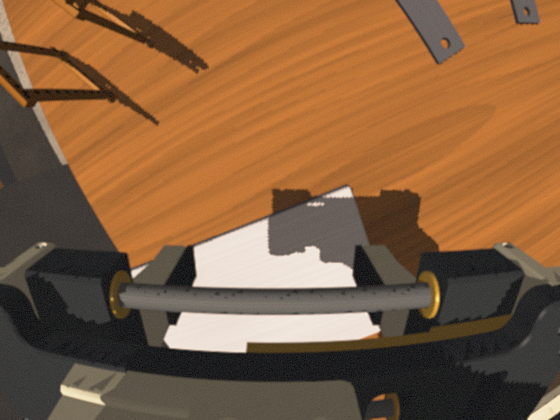

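The pictures show four plates at top px (147,208), (212,211), (143,289) and (224,287). The rover is near (417,240) with the tab at (427,205), towards world +x. The wheel is at (282,138), the motor at (330,127) and the driver at (185,145).

```bash
cat >> h.py <<'E'
def ray(s,u,v,fish=False):
    M=R.from_euler('xyz',s['attitude'],degrees=True).as_matrix()
    x=(u-s['cx'])/s['fx'];y=(v-s['cy'])/s['fy']
    if fish:
        r=np.hypot(x,y); d=np.array([x/r*np.sin(r),y/r*np.sin(r),np.cos(r)]) if r>0 else np.array([0,0,1.])
    else: d=np.array([x,y,1.])
    return np.array(s['eye']),M@d
def onz(s,u,v,z,fish=False):
    e,d=ray(s,u,v,fish); return e+d*(z-e[2])/d[2]
def proj(s,p,fish=False):
    M=R.from_euler('xyz',s['attitude'],degrees=True).as_matrix()
    c=M.T@(np.array(p)-s['eye'])
    if fish:
        r=np.hypot(c[0],c[1]); t=np.arctan2(r,c[2]); return np.array([s['cx']+s['fx']*t*c[0]/r,s['cy']+s['fy']*t*c[1]/r])
    return np.array([s['cx']+s['fx']*c[0]/c[2],s['cy']+s['fy']*c[1]/c[2]])
def plates(s,zt=0.008,fish=False,amin=600,amax=4000):
    hsv=cv2.cvtColor(s['color'],cv2.COLOR_RGB2HSV)
    m=((hsv[...,1]<90)&(hsv[...,2]>45)&(hsv[...,2]<150)).astype(np.uint8)*255
    m=cv2.morphologyEx(m,cv2.MORPH_OPEN,np.ones((3,3)))
    out=[]
    for c in cv2.findContours(m,cv2.RETR_EXTERNAL,cv2.CHAIN_APPROX_NONE)[0]:
        if not amin<cv2.contourArea(c)<amax: continue
        P=np.array([onz(s,*p[0],zt,fish)[:2] for p in c],np.float32)*1000
        (cx,cy),(w,h),a=cv2.minAreaRect(P)
        if w<h: w,h,a=h,w,a+90
        a=(a+90)%180-90
        out.append((round(cx,1),round(cy,1),round(w,1),round(h,1),round(a,1)))
    return out
def white(s,zt,amin=3000,thr=150,roi=None):
    hsv=cv2.cvtColor(s['color'],cv2.COLOR_RGB2HSV)
    m=((hsv[...,1]<60)&(hsv[...,2]>thr)).astype(np.uint8)*255
    if roi: k=np.zeros_like(m);k[roi[1]:roi[3],roi[0]:roi[2]]=255;m&=k
    m=cv2.morphologyEx(m,cv2.MORPH_CLOSE,np.ones((7,7)))
    out=[]
    for c in cv2.findContours(m,cv2.RETR_EXTERNAL,cv2.CHAIN_APPROX_NONE)[0]:
        if cv2.contourArea(c)<amin: continue
        P=np.array([onz(s,*p[0],zt)[:2] for p in c],np.float32)*1000
        out.append([np.round(q,1) for q in cv2.minAreaRect(P)]+[cv2.boundingRect(c)])
    return out
E
python3 - <<'E'
from h import *
s=load('top0')
for p in plates(s): print(p)
for w in white(s,0.089): print(w)
i=cv2.imread('pics/top0.png')[170:310,350:480]; cv2.imwrite('pics/a.png',cv2.resize(i,None,fx=5,fy=4.2,interpolation=2))
cv2.imwrite('pics/a.png',cv2.resize(i,None,fx=4.2,fy=4.2,interpolation=2))
E
```

```text
(186.8, 592.5, 139.1, 125.1, -4.2)
(409.0, 339.5, 128.2, 49.8, 9.7)
(414.5, 152.1, 128.9, 49.7, -12.1)
(589.1, 181.7, 129.7, 50.2, -8.8)
(597.0, 335.6, 128.8, 50.6, -19.6)
(1041.0, 522.4, 365.8, 131.5, 84.5)
[array([ 522.5, -265.6]), array([141.7, 196.7]), np.float64(79.8), (376, 190, 80, 99)]
[array([ 779.5, -477.7]), array([196.3, 284.4]), np.float64(87.9), (467, 58, 93, 130)]
```

View pics/a.png

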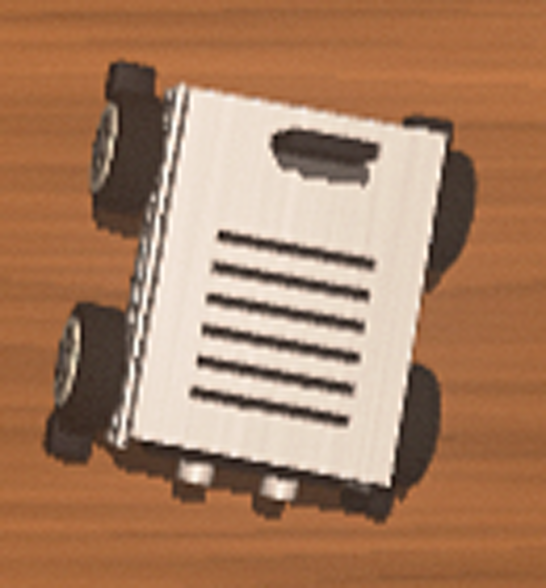

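Run:
```python
from h import *
s=load('top0')
c=np.array([onz(s,350+u/4.2-.4,170+v/4.2-.4,.089) for u,v in [(185,87),(446,131),(391,486),(129,438)]])*1000
print(c.round(1)); print(c.mean(0))
for i in range(4):
    d=c[(i+1)%4]-c[i]; print(np.hypot(*d[:2]),np.degrees(np.arctan2(d[1],d[0])))
# tab top z=.125: corners
for u,v in [(283,127),(381,148),(376,163),(274,146)]: print(onz(s,350+u/4.2-.4,170+v/4.2-.4,.125)*1000)
# slots
sl=np.array([onz(s,350+u/4.2-.4,170+v/4.2-.4,.089) for u,v in [(218,236),(375,265),(349,422),(191,392)]])*1000
print(sl.round(1),sl.mean(0))
```

```text
[[ 629.4 -220.6   89. ]
 [ 607.4 -352.1   89. ]
 [ 429.  -320.9   89. ]
 [ 452.1 -190.3   89. ]]
[ 529.45780505 -270.96861436   89.        ]
133.33636771950194 -99.51240589154811
181.1166788309262 170.08914549011342
132.6020809233863 79.94926897841754
179.86719857240595 -9.677851715874635
[ 606.35282282 -259.36481865  125.        ]
[ 596.22405498 -306.79269524  125.        ]
[ 588.88659107 -304.22845622  125.        ]
[ 597.03578916 -254.84461741  125.        ]
[[ 553.8 -236.3   89. ]
 [ 539.4 -315.    89. ]
 [ 460.7 -300.5   89. ]
 [ 475.2 -221.7   89. ]] [ 507.27601433 -268.37058089   89.        ]
```

```bash
cat >> h.py <<'E'
def target(psi,tilt=0,tiltaxis=None):
    """tool x down, tool y along yaw psi (deg); then optional tilt (deg) about world axis"""
    y=np.array([np.cos(np.radians(psi)),np.sin(np.radians(psi)),0]);x=np.array([0,0,-1.]);z=np.cross(x,y)
    M=R.from_matrix(np.c_[x,y,z])
    if tilt: M=R.from_rotvec(np.radians(tilt)*np.array(tiltaxis))*M
    return M
def rel(p,Rt,o=None,P0=None,R0=None):
    if o is None: o=get_obs()
    R0=R0 or R.from_euler('xyz',o['orientation'],degrees=True)
    P0=o['tool_pos'] if P0 is None else P0
    d=R0.inv().apply(np.array(p)-P0)*1000; t=(R0.inv()*Rt).as_rotvec(degrees=True)
    return d.round(1).tolist()+t.round(1).tolist()
def st():
    o=get_obs(); y=R.from_euler('xyz',o['orientation'],degrees=True).apply([[1,0,0],[0,1,0]])
    print('t',round(o['clock'],2),'pos',(o['tool_pos']*1000).round(1),'psi',round(float(np.degrees(np.arctan2(y[1][1],y[1][0]))),2),'x',y[0].round(4),'F',o['force'].round(1),'open',round(o['opening']*1000,1),'j',o['joint_pos'].round(1))
E
python3 - <<'E'
from h import *
st()
print(rel([.598,-.283,.25],target(170)))
print(rel([.598,-.283,.25],target(-10)))
E
```

```text
t 0.15 pos [301.2 603.6 225.8] psi -116.52 x [-4.0e-04 -1.2e-03 -1.0e+00] F [ 0.2 -0.5  0.2] open 87.5 j [ 80.   20.6   0.6  -0.  -70.1 -16.5]
[-23.2, 660.8, -661.5, 73.5, -0.1, -0.1]
[-23.2, 660.8, -661.5, -106.5, 0.1, -0.1]
```

Emit:
carry_out(
  series=[
    [[-23,330,-330,37,0,0],[-23,330,-330,37,0,0],[-23,330,-330,37,0,0],[-23,330,-330,37,0,0],[-23,330,-330,37,0,0],[-23,330,-330,37,0,0],[-23,330,-330,37,0,0],[-23,330,-330,37,0,0],[-23,330,-330,37,0,0],[-23,330,-330,37,0,0]],
  ],
  hand=-0.3,
)

```text
clock: 1.4
tool_pos: [0.4492, 0.1614, 0.2494]
orientation: [30.7, 90.0, 147.1]
force: [1.1, 0.1, -0.5]
opening: 0.0573
```

Run:
```python
from h import *
st()
print(rel([.595,-.283,.25],target(170)))
```

```text
t 1.4 pos [449.2 161.4 249.4] psi -153.55 x [-2.e-04  1.e-04 -1.e+00] F [ 1.1  0.1 -0.5] open 57.3 j [ 43.4   0.7 -21.2  -0.  -68.1 -17. ]
[-0.6, 67.5, -462.8, 36.5, 0.0, -0.0]
```

Emit:
carry_out(
  series=[
    [[0,67,-463,36.5,0,0],[0,67,-463,36.5,0,0],[0,67,-463,36.5,0,0],[0,67,-463,36.5,0,0],[0,67,-463,36.5,0,0],[0,67,-463,36.5,0,0],[0,67,-463,36.5,0,0],[0,67,-463,36.5,0,0],[0,67,-463,36.5,0,0],[0,67,-463,36.5,0,0]],
  ],
  hand=-0.3,
)

```text
clock: 2.65
tool_pos: [0.596, -0.2817, 0.249]
orientation: [75.7, 89.9, 155.7]
force: [-0.9, -0.5, -0.3]
opening: 0.0566
```

Run:
```python
from h import *
st()
snap('wrist','w1'); snap('top','t1');snap('scene','s1')
```

```text
t 2.65 pos [ 596.  -281.7  249. ] psi 170.04 x [-9.e-04  4.e-04 -1.e+00] F [-0.9 -0.5 -0.3] open 56.6 j [ -8.4  18.4   0.5  -0.  -72.1  -1.6]
```

View pics/w1.png

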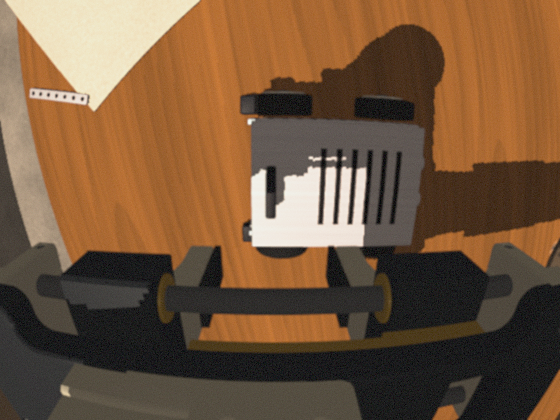

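View pics/t1.png

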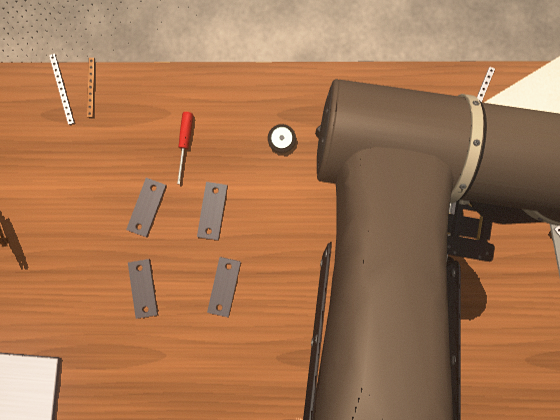

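Run:
```python
from h import *
s=load('w1')
print(s['eye'],s['attitude'])
i=cv2.imread('pics/w1.png')[100:260,230:440]; cv2.imwrite('pics/b.png',cv2.resize(i,None,fx=3.7,fy=3.7,interpolation=2))
```

```text
[ 0.58234785 -0.36242388  0.40780266] [ 1.62563779e+02 -5.91616020e-02  1.70011553e+02]
```

View pics/b.png

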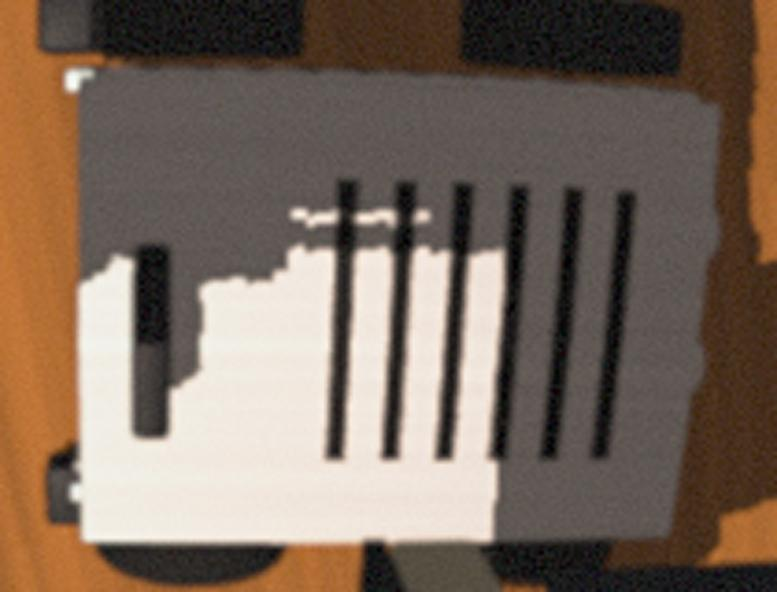

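Run:
```python
from h import *
s=load('w1')
f=lambda u,v,z:onz(s,230+u/3.7-.4,100+v/3.7-.4,z,True)*1000
c=np.array([f(u,v,.089) for u,v in [(80,70),(718,102),(668,538),(82,543)]])
print(c.round(1),c.mean(0).round(1))
for i in range(4):
    d=c[(i+1)%4]-c[i]; print(np.hypot(*d[:2]),np.degrees(np.arctan2(d[1],d[0])))
for u,v in [(135,246),(168,246),(168,436),(134,436)]: print(f(u,v,.125).round(1))
```

```text
[[ 605.8 -355.    89. ]
 [ 430.5 -321.4   89. ]
 [ 454.1 -190.3   89. ]
 [ 630.9 -222.8   89. ]] [ 530.3 -272.4   89. ]
178.4638695575205 169.12359939708614
133.1430796555842 79.807899712678
179.81129161577184 -10.40981236638647
134.59809080595076 -100.77054690588743
[ 598.  -312.3  125. ]
[ 590.2 -310.9  125. ]
[ 598.5 -263.6  125. ]
[ 606.8 -265.1  125. ]
```

Run:
```python
from h import *
print(rel([.5987,-.284,.094],target(169.9)))
```

```text
[156.0, -3.0, -2.0, 0.2, 0.0, 0.0]
```

Emit:
carry_out(
  series=[
    [[40,-3,-2,0,0,0],[80,-3,-2,0,0,0],[110,-3,-2,0,0,0],[130,-3,-2,0,0,0],[140,-3,-2,0,0,0],[146,-3,-2,0,0,0],[151,-3,-2,0,0,0],[154,-3,-2,0,0,0],[154,-3,-2,0,0,0],[154,-3,-2,0,0,0]],
  ],
)

```text
clock: 4.05
tool_pos: [0.5986, -0.2856, 0.0959]
orientation: [-97.5, 90.0, -17.5]
force: [0.4, 0.2, 0.1]
opening: 0.057
```

Run:
```python
from h import *
st()
snap('wrist','w2'); snap('scene','s2')
print(rel([.5987,-.284,.094],target(169.9)))
```

```text
t 4.05 pos [ 598.6 -285.6   95.9] psi 169.98 x [ 5.e-04 -2.e-04 -1.e+00] F [0.4 0.2 0.1] open 57.0 j [ -8.7  25.3 -10.2   0.  -54.5  -1.3]
[1.9, 0.1, 1.5, 0.1, -0.0, 0.0]
```

View pics/w2.png

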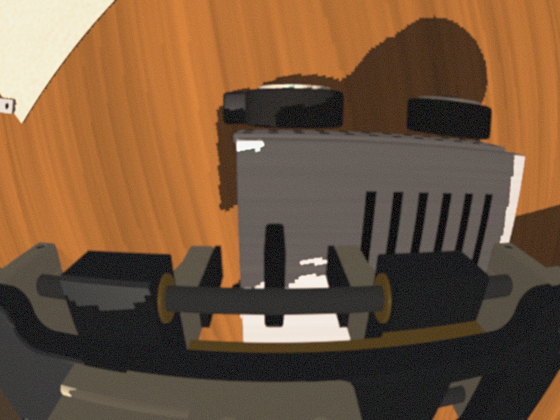

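View pics/s2.png

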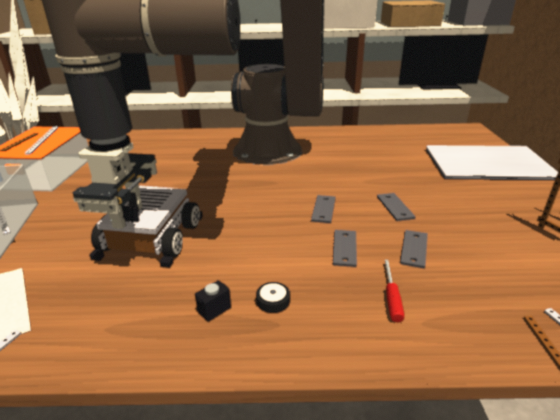

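The tab sits at wrist column 274, midway between the fingers, so I'm closing.

Emit:
carry_out(
  series=[
    [[1,0,1,0,0,0],[1,0,1,0,0,0],[1,0,1,0,0,0],[1,0,1,0,0,0],[1,0,1,0,0,0],[1,0,1,0,0,0],[1,0,1,0,0,0]],
  ],
  hand=1,
)

```text
clock: 5.03
tool_pos: [0.5987, -0.2844, 0.0946]
orientation: [-94.2, 90.0, -14.2]
force: [0.3, 0.2, 0.0]
opening: 0.0099
```

Run:
```python
from h import *
st()
# tipping plan: rotate about heel axis; heel at rover x=-84,z=.085, cover yaw -10
yaw=np.radians(-10.1); ex=np.array([np.cos(yaw),np.sin(yaw),0]); ey=np.array([-np.sin(yaw),np.cos(yaw),0])
heel=np.array([.530,-.2717,.085])-.084*ex
o=get_obs(); R0=R.from_euler('xyz',o['orientation'],degrees=True)
for a in range(3,34,3):
    Q=R.from_rotvec(-np.radians(a)*ey)
    p=heel+Q.apply(o['tool_pos']-heel)
    print(a,rel(p,Q*R0,o))
```

```text
t 5.03 pos [ 598.7 -284.4   94.6] psi 169.99 x [ 1.e-04 -0.e+00 -1.e+00] F [0.3 0.2 0. ] open 9.9 j [ -8.6  25.3 -10.3   0.  -54.4  -1.4]
3 [-8.0, 0.7, 0.0, 0.0, 0.0, -3.0]
6 [-16.0, 1.8, 0.0, 0.0, 0.0, -6.0]
9 [-23.9, 3.4, 0.0, 0.0, 0.0, -9.0]
12 [-31.8, 5.4, 0.0, 0.0, 0.0, -12.0]
15 [-39.5, 7.7, 0.0, 0.0, 0.0, -15.0]
18 [-47.1, 10.5, 0.0, 0.0, 0.0, -18.0]
21 [-54.5, 13.6, 0.0, 0.0, 0.0, -21.0]
24 [-61.7, 17.2, 0.0, 0.0, 0.0, -24.0]
27 [-68.8, 21.1, 0.0, 0.0, 0.0, -27.0]
30 [-75.6, 25.4, 0.0, 0.0, 0.0, -30.0]
33 [-82.2, 30.0, 0.0, 0.0, 0.0, -33.0]
```

Emit:
carry_out(
  series=[
    [[-4,0.4,0,0,0,-1.5],[-8,1.1,0,0,0,-3],[-12,1.8,0,0,0,-4.5],[-15.9,2.6,0,0,0,-6],[-19.8,3.6,0,0,0,-7.5],[-23.7,4.6,0,0,0,-9],[-27.6,5.8,0,0,0,-10.5],[-31.5,7,0,0,0,-12],[-35.2,8.3,0,0,0,-13.5],[-39,9.6,0,0,0,-15]],
  ],
)

```text
clock: 6.28
tool_pos: [0.5891, -0.2827, 0.1339]
orientation: [-90.0, 74.9, -10.0]
force: [-0.7, -0.3, 0.3]
opening: 0.0099
```

Run:
```python
from h import *
st()
s=snap('scene','s3')
i=cv2.imread('pics/s3.png')[120:280,60:240]; cv2.imwrite('pics/b.png',cv2.resize(i,None,fx=3.7,fy=3.7,interpolation=2))
# next: from 15 to 30 in the 15deg frame
A=[(15,-39,9.6),(18,-46.3,12.9),(21,-53.4,16.4),(24,-60.3,20.4),(27,-67,24.7),(30,-73.3,29.3)]
for a,x,y in A:
    d=np.array([x+39,y-9.6,0]); r=R.from_rotvec([0,0,np.radians(-15)])
    print(a-15,r.inv().apply(d).round(1))
```

```text
t 6.28 pos [ 589.1 -282.7  133.9] psi 169.99 x [ 0.2566 -0.0453 -0.9654] F [-0.7 -0.3  0.3] open 9.9 j [ -8.3  15.1 -22.5   0.7 -37.3  -2.2]
0 [0. 0. 0.]
3 [-7.9  1.3  0. ]
6 [-15.7   2.8   0. ]
9 [-23.4   4.9   0. ]
12 [-31.    7.3   0. ]
15 [-38.2  10.2   0. ]
```

View pics/b.png

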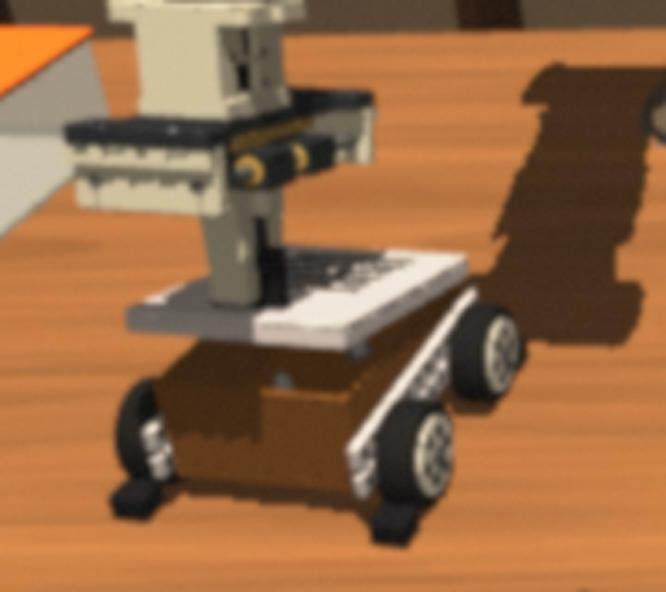

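Emit:
carry_out(
  series=[
    [[-4,0.6,0,0,0,-1.5],[-7.9,1.3,0,0,0,-3],[-11.8,2,0,0,0,-4.5],[-15.7,2.8,0,0,0,-6],[-19.6,3.8,0,0,0,-7.5],[-23.4,4.9,0,0,0,-9],[-27.2,6.1,0,0,0,-10.5],[-31,7.3,0,0,0,-12],[-34.6,8.8,0,0,0,-13.5],[-38.2,10.2,0,0,0,-15]],
  ],
)

```text
clock: 7.58
tool_pos: [0.5696, -0.2793, 0.1682]
orientation: [-90.0, 59.9, -10.0]
force: [0.3, 0.6, -0.3]
opening: 0.01
```

Run:
```python
from h import *
st()
s=snap('scene','s4')
i=cv2.imread('pics/s4.png')[120:280,60:240]; cv2.imwrite('pics/b.png',cv2.resize(i,None,fx=3.7,fy=3.7,interpolation=2))
o=get_obs();R0=R.from_euler('xyz',o['orientation'],degrees=True)
# where is the heel in the cover frame? lift straight up 60, then level
print(rel(o['tool_pos']+[0,0,.08],R0))
print(rel(o['tool_pos']+[0,0,.10],target(170)))
```

```text
t 7.58 pos [ 569.6 -279.3  168.2] psi 169.99 x [ 0.4941 -0.0872 -0.865 ] F [ 0.3  0.6 -0.3] open 10.0 j [ -7.9   5.8 -36.2   3.5 -17.9  -5.1]
[-69.2, -40.2, 0.0, 0.0, 0.0, 0.0]
[-86.5, -50.2, 0.0, -0.0, 0.0, 30.1]
```

View pics/b.png

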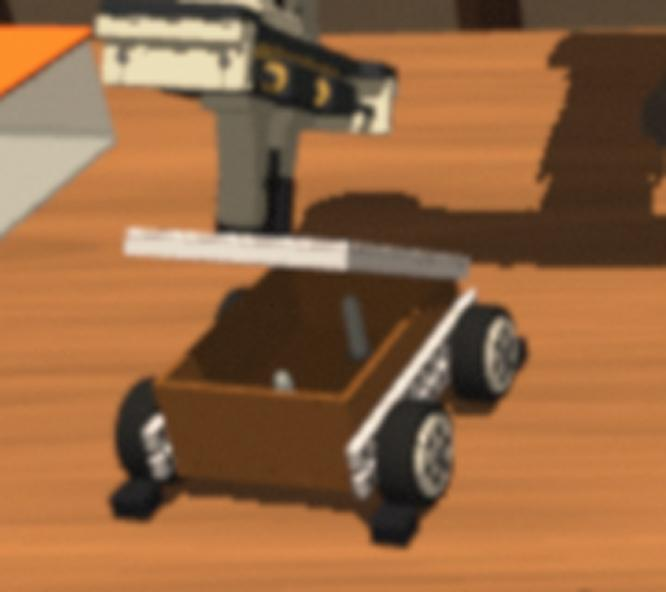

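The cover stands 30° open with its far end on the nose wall, and the studs are visible. Lifting off next.

Emit:
carry_out(
  series=[
    [[-9,-5,0,0,0,0],[-18,-10,0,0,0,0],[-27,-15.5,0,0,0,0],[-39,-22.5,0,0,0,0],[-52,-30,0,0,0,0],[-69,-40,0,0,0,0],[-86,-50,0,0,0,8],[-95,-55,0,0,0,16],[-95,-55,0,0,0,24],[-95,-55,0,0,0,30]],
  ],
)

```text
clock: 8.88
tool_pos: [0.5707, -0.2794, 0.279]
orientation: [85.5, 89.9, 165.5]
force: [0.3, -0.8, -1.4]
opening: 0.01
```

Run:
```python
from h import *
st()
s=snap('scene','s5');snap('wrist','w5');snap('top','t5')
```

```text
t 8.88 pos [ 570.7 -279.4  279. ] psi 169.99 x [-2.e-03  5.e-04 -1.e+00] F [ 0.3 -0.8 -1.4] open 10.0 j [ -8.5  15.3   0.1  -0.  -74.9  -1.5]
```

View pics/s5.png

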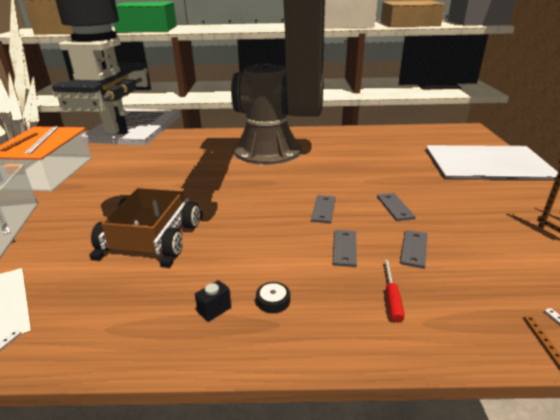

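View pics/w5.png

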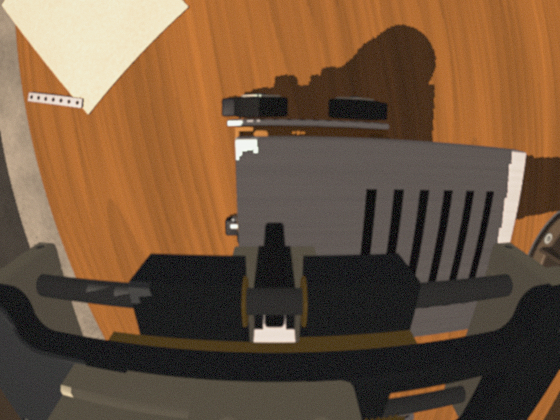

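Run:
```python
from h import *
print(rel([.52,-.02,.25],target(180)))
```

```text
[26.9, 95.3, 246.6, -10.0, 0.0, -0.1]
```

Emit:
carry_out(
  series=[
    [[5,10,25,-1,0,0],[10,19,49,-2,0,0],[15,34,90,-4,0,0],[20,50,130,-6,0,0],[25,66,170,-8,0,0],[27,80,205,-9,0,0],[27,90,235,-10,0,0],[27,95,246.5,-10,0,0],[27,95,246.5,-10,0,0],[27,95,246.5,-10,0,0]],
  ],
)

```text
clock: 10.28
tool_pos: [0.5191, -0.0207, 0.2509]
orientation: [-78.2, 90.0, 11.8]
force: [-0.6, -0.4, -1.1]
opening: 0.01
```

Run:
```python
from h import *
st()
snap('scene','s6');snap('wrist','w6')
print(rel([.52,-.02,.023],target(180)))
```

```text
t 10.28 pos [519.1 -20.7 250.9] psi 179.95 x [ 7.e-04  2.e-04 -1.e+00] F [-0.6 -0.4 -1.1] open 10.0 j [ 19.4   4.9 -16.6   0.  -68.5 -19.4]
[227.6, -0.7, 0.9, -0.1, -0.0, 0.0]
```

View pics/s6.png

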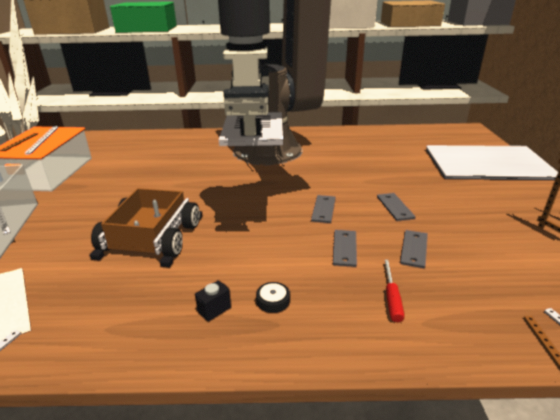

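Emit:
carry_out(
  series=[
    [[40,0,0,0,0,0],[90,0,0,0,0,0],[140,0,0,0,0,0],[175,0,0,0,0,0],[200,0,0,0,0,0],[212,0,0,0,0,0],[220,0,0,0,0,0],[224,0,0,0,0,0],[227,0,0,0,0,0],[227,0,0,0,0,0]],
  ],
)

```text
clock: 11.62
tool_pos: [0.5194, -0.02, 0.0239]
orientation: [-72.8, 90.0, 17.2]
force: [-1.5, 0.1, -0.5]
opening: 0.0094
```

Run:
```python
from h import *
st()
```

```text
t 11.62 pos [519.4 -20.   23.9] psi 179.99 x [ 6.e-04  2.e-04 -1.e+00] F [-1.5  0.1 -0.5] open 9.4 j [ 19.4  19.1 -32.8   0.  -38.  -19.5]
```

Emit:
carry_out(
  series=[
    [[1,0,0,0,0,0],[2,0,0,0,0,0],[3,0,0,0,0,0],[3.5,0,0,0,0,0],[3.5,0,0,0,0,0]],
  ],
)

```text
clock: 12.25
tool_pos: [0.5192, -0.0201, 0.0201]
orientation: [131.3, 90.0, -138.8]
force: [-0.2, -0.1, -1.7]
opening: 0.0093
```

Run:
```python
from h import *
st(); snap('wrist','w7'); s=snap('scene','s7')
i=cv2.imread('pics/s7.png')[70:230,180:360]; cv2.imwrite('pics/b.png',cv2.resize(i,None,fx=3.7,fy=3.7,interpolation=2))
```

```text
t 12.25 pos [519.2 -20.1  20.1] psi 179.99 x [-0. -0. -1.] F [-0.2 -0.1 -1.7] open 9.3 j [ 19.4  19.5 -33.    0.  -37.5 -19.5]
```

View pics/b.png

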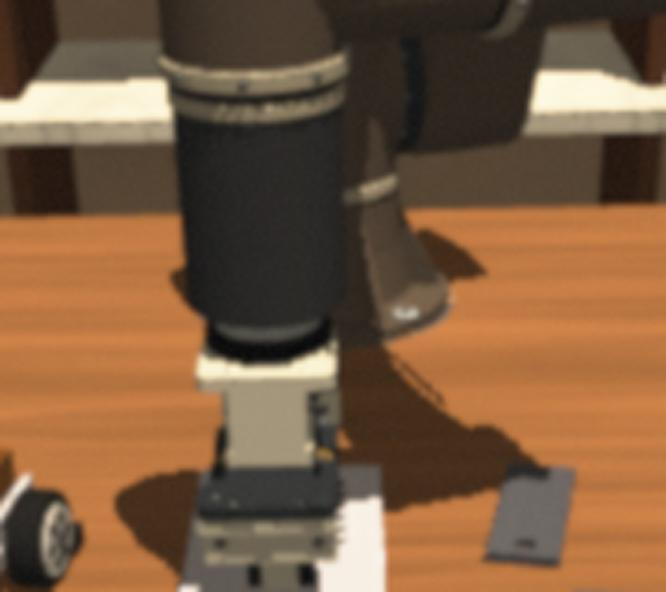

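View pics/w7.png

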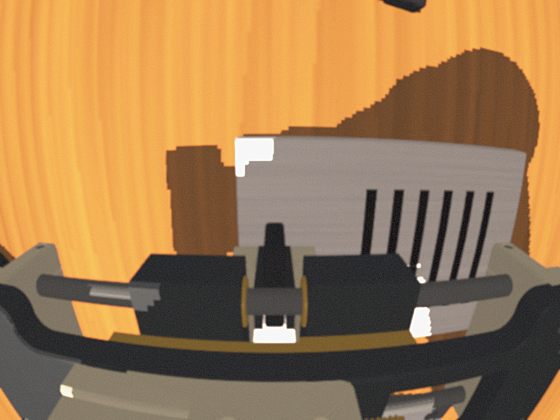

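Emit:
carry_out(
  series=[
    [[1,0,0,0,0,0],[1.5,0,0,0,0,0],[1.5,0,0,0,0,0],[1.5,0,0,0,0,0]],
  ],
)

```text
clock: 12.85
tool_pos: [0.5193, -0.0201, 0.0195]
orientation: [-98.6, 90.0, -8.6]
force: [-4.1, 0.6, 11.1]
opening: 0.0099
```

Run:
```python
from h import *
st()
```

```text
t 12.85 pos [519.3 -20.1  19.5] psi -180.0 x [ 5.e-04 -1.e-04 -1.e+00] F [-4.1  0.6 11.1] open 9.9 j [ 19.5  19.5 -33.1   0.  -37.4 -19.5]
```

Contact reads 11 N. Releasing, opening only moderately, and going straight up.

Emit:
carry_out(
  series=[
    [[0.5,0,0,0,0,0],[0.5,0,0,0,0,0],[0.5,0,0,0,0,0],[0.5,0,0,0,0,0],[-15,0,0,0,0,0],[-50,0,0,0,0,0],[-100,0,0,0,0,0],[-150,0,0,0,0,0],[-200,0,0,0,0,0],[-230,0,0,0,0,0]],
  ],
  hand=-0.3,
)

```text
clock: 14.1
tool_pos: [0.5198, -0.02, 0.2515]
orientation: [-77.1, 89.8, 12.9]
force: [0.7, 0.3, -0.5]
opening: 0.0565
```

Run:
```python
from h import *
st()
s=snap('scene','s8'); w=snap('wrist','w8'); snap('top','t8')
```

```text
t 14.1 pos [519.8 -20.  251.5] psi 179.99 x [ 3.3e-03  7.0e-04 -1.0e+00] F [ 0.7  0.3 -0.5] open 56.5 j [ 19.4   4.8 -16.6   0.  -68.5 -19.5]
```

View pics/s8.png

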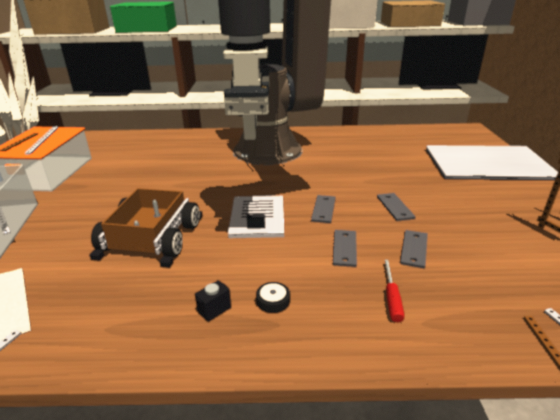

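View pics/t8.png

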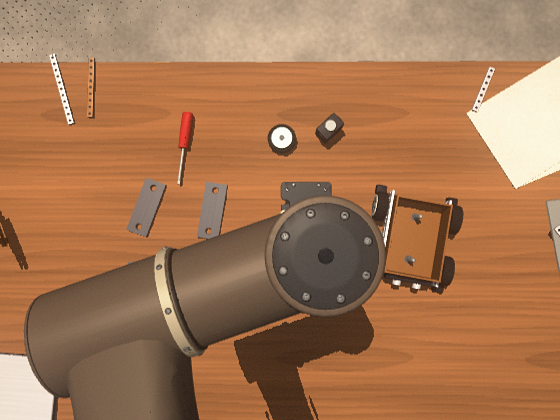

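Run:
```python
from h import *
i=cv2.imread('pics/t8.png')[170:310,350:480]; cv2.imwrite('pics/b.png',cv2.resize(i,None,fx=4.2,fy=4.2,interpolation=2))
```

```text
(no output)
```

View pics/b.png

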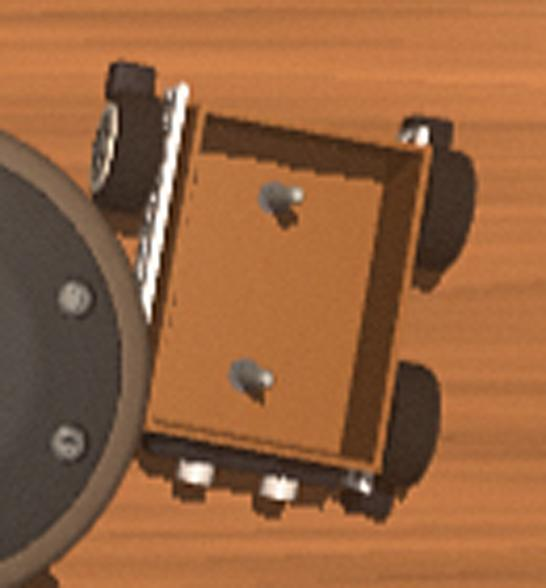

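Run:
```python
from h import *
s=load('t8')
f=lambda u,v,z:onz(s,350+u/4.2-.4,170+v/4.2-.4,z)*1000
a=f(297,195,.074);b=f(266,379,.074)
print(a,b,(a+b)/2,np.hypot(*(a-b)[:2]),np.degrees(np.arctan2((a-b)[1],(a-b)[0])))
c=np.array([f(u,v,.085) for u,v in [(192,105),(431,150),(378,468),(147,428)]])
print(c.round(1),c.mean(0))
for p in plates(load('s8') and s): print(p)
print(rel([.5891,.1817,.20],target(81)),rel([.5891,.1817,.20],target(-99)))
```

```text
[ 575.27567445 -280.86216747   74.        ] [ 481.12278869 -263.57195703   74.        ] [ 528.19923157 -272.21706225   74.        ] 95.72730683493639 -10.405841218903094
[[ 620.6 -225.    85. ]
 [ 598.  -345.8   85. ]
 [ 437.5 -315.9   85. ]
 [ 456.8 -200.3   85. ]] [ 528.20477046 -271.7480666    85.        ]
(588.5, 181.6, 129.0, 49.8, -8.8)
(630.6, -36.1, 113.8, 51.3, -89.9)
(596.9, 335.7, 127.9, 50.6, -19.5)
[50.8, -69.0, 201.5, 99.0, 0.2, 0.1] [50.8, -69.0, 201.5, -81.0, -0.1, 0.2]
```

Emit:
carry_out(
  series=[
    [[0,-69,201.5,-81,0,0],[0,-69,201.5,-81,0,0],[0,-69,201.5,-81,0,0],[0,-69,201.5,-81,0,0],[50,-69,201.5,-81,0,0],[50,-69,201.5,-81,0,0],[50,-69,201.5,-81,0,0],[50,-69,201.5,-81,0,0],[50,-69,201.5,-81,0,0],[50,-69,201.5,-81,0,0]],
  ],
  hand=-0.65,
)

```text
clock: 15.5
tool_pos: [0.5879, 0.1812, 0.1979]
orientation: [37.8, 89.9, -151.3]
force: [-0.1, -0.2, 0.2]
opening: 0.0724
```

Run:
```python
from h import *
st()
w=snap('wrist','w9')
print(plates(w,.008,True,1500,30000))
print(rel([.5889,.1817,.20],target(-98.8)))
```

```text
t 15.5 pos [587.9 181.2 197.9] psi -99.15 x [-1.e-03 -6.e-04 -1.e+00] F [-0.1 -0.2  0.2] open 72.4 j [ 35.3  16.1  -9.5  -0.  -64.4  45.6]
[(273.1, 606.6, 999.0, 374.1, -84.6), (142.5, -242.0, 589.5, 306.5, 44.3), (376.0, -117.7, 263.2, 144.7, 71.8), (478.4, 534.8, 271.8, 153.8, -87.5), (433.9, 207.6, 361.6, 194.2, -88.5), (599.2, 335.3, 129.8, 51.4, -19.5), (590.2, 181.9, 128.8, 49.6, -9.3)]
[-2.0, -0.6, -0.8, -0.3, 0.0, -0.0]
```

View pics/w9.png

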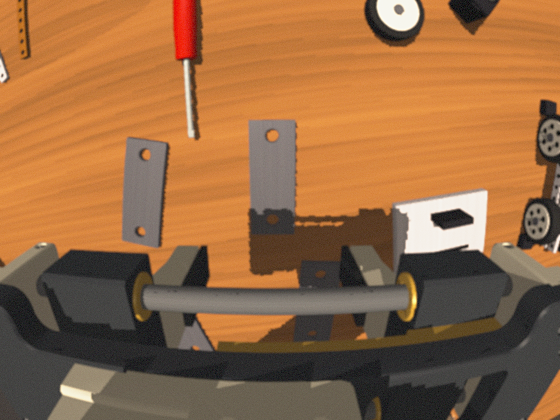

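Emit:
carry_out(
  series=[
    [[50,0,-1,0,0,0],[100,-0.5,-1,0,0,0],[140,-0.5,-1,0,0,0],[165,-0.5,-1,0,0,0],[180,-0.5,-1,0,0,0],[188,-0.5,-1,0,0,0],[193,-0.5,-1,0,0,0],[195,-0.5,-1,0,0,0],[195,-0.5,-1,0,0,0],[195,-0.5,-1,0,0,0]],
  ],
)

```text
clock: 16.8
tool_pos: [0.5896, 0.1819, 0.0041]
orientation: [-140.0, 89.9, 31.0]
force: [0.7, -0.1, 0.1]
opening: 0.0725
```

Run:
```python
from h import *
st()
print(rel([.5888,.1817,.0025],target(-99)))
```

```text
t 16.8 pos [589.6 181.9   4.1] psi -99.01 x [ 8.e-04  5.e-04 -1.e+00] F [ 0.7 -0.1  0.1] open 72.5 j [ 35.3  27.8 -21.    0.  -41.2  45.7]
[1.6, 0.3, 0.7, -0.0, -0.0, 0.0]
```

Emit:
carry_out(
  series=[
    [[1.5,0.3,0.7,0,0,0],[1.5,0.3,0.7,0,0,0],[1.5,0.3,0.7,0,0,0],[1.5,0.3,0.7,0,0,0],[1.5,0.3,0.7,0,0,0],[1.5,0.3,0.7,0,0,0]],
  ],
  hand=1,
)

```text
clock: 17.55
tool_pos: [0.5887, 0.1817, 0.0021]
orientation: [-133.0, 90.0, 38.0]
force: [0.2, 0.8, -0.4]
opening: 0.0493
```

Run:
```python
from h import *
st()
print(rel([.5888,.1817,.15],target(-99)))
```

```text
t 17.55 pos [588.7 181.7   2.1] psi -99.01 x [ 2.e-04  2.e-04 -1.e+00] F [ 0.2  0.8 -0.4] open 49.3 j [ 35.3  27.9 -21.2  -0.  -40.9  45.7]
[-147.9, -0.1, -0.2, -0.0, -0.0, 0.0]
```

Emit:
carry_out(
  series=[
    [[-5,0,0,0,0,0],[-20,0,0,0,0,0],[-50,0,0,0,0,0],[-85,0,0,0,0,0],[-120,0,0,0,0,0],[-150,0,0,0,0,0],[-170,0,0,0,0,0],[-170,0,0,0,0,0]],
  ],
)

```text
clock: 18.55
tool_pos: [0.5893, 0.1819, 0.1746]
orientation: [-139.1, 89.8, 31.9]
force: [-2.1, -0.5, -4.0]
opening: 0.0496
```

Run:
```python
from h import *
st()
print(rel([.5282,-.2722,.17],target(-100.2)))
snap('scene','s10')
```

```text
t 18.55 pos [589.3 181.9 174.6] psi -99.01 x [ 0.0034  0.0021 -1.    ] F [-2.1 -0.5 -4. ] open 49.6 j [ 35.3  17.1 -11.4   0.  -61.3  45.7]
[3.4, 458.1, -10.8, 1.2, -0.2, 0.2]
```

View pics/s10.png

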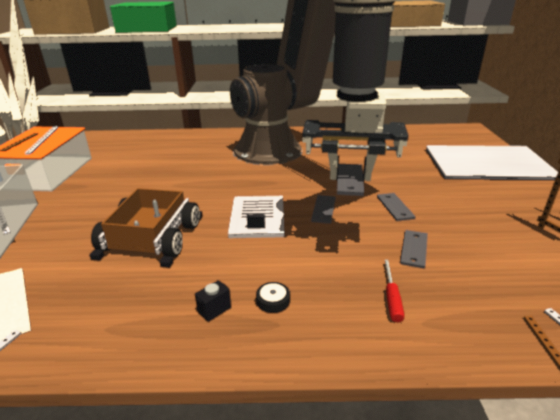

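Emit:
carry_out(
  series=[
    [[0,25,0,0,0,0],[0,60,-1,0,0,0],[0,110,-2,0,0,0],[0,165,-4,0,0,0],[0,225,-5,0.5,0,0],[0,285,-7,1,0,0],[2,345,-9,1,0,0],[3,400,-10,1.2,0,0],[3,440,-11,1.2,0,0],[3,458,-11,1.2,0,0]],
  ],
)

```text
clock: 19.85
tool_pos: [0.5256, -0.2748, 0.1677]
orientation: [-1.1, 89.8, 168.5]
force: [0.5, 0.8, -3.9]
opening: 0.0493
```

Emit:
carry_out(
  series=[
    [[0,0,0,0,0,0],[0,0,0,0,0,0]],
  ],
)

```text
clock: 20.1
tool_pos: [0.5273, -0.272, 0.1686]
orientation: [-18.1, 89.9, 151.6]
force: [0.7, 0.3, -3.7]
opening: 0.0495
```

Run:
```python
from h import *
st()
print(rel([.5282,-.2722,.09],target(-100.2)))
w=snap('wrist','w11');snap('scene','s11');snap('top','t11')
```

```text
t 20.1 pos [ 527.3 -272.   168.6] psi -100.21 x [-8.e-04  4.e-04 -1.e+00] F [ 0.7  0.3 -3.7] open 49.5 j [ -8.4  15.5 -14.6  -0.  -60.   88.2]
[78.6, 0.1, -1.0, -0.0, 0.0, 0.0]
```

View pics/w11.png

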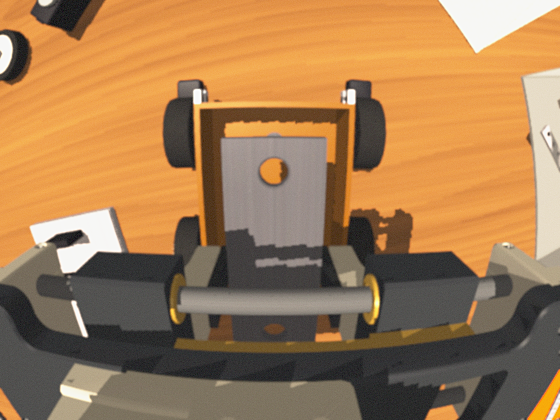

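View pics/t11.png

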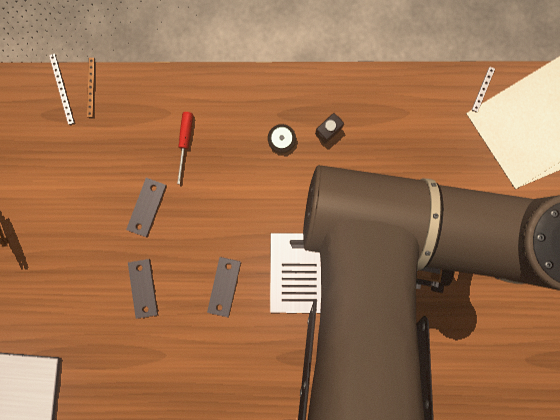

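Run:
```python
from h import *
s=load('w11')
i=cv2.imread('pics/w11.png')[80:260,160:390]; cv2.imwrite('pics/b.png',cv2.resize(i,None,fx=3.4,fy=3.3,interpolation=2))
print(onz(s,273,171,.1746,True)*1000)
yaw=np.radians(-10.2);c=np.array([.5282,-.2722,0]);ex=np.array([np.cos(yaw),np.sin(yaw),0])
print('expect hole',(np.array([.5273,-.272,0])+.048*ex)*1000)
for b in [.048]: print('studtop',proj(s,c+b*ex+[0,0,.074],True),'studfoot',proj(s,c+b*ex+[0,0,.032],True))
```

```text
[ 577.71151469 -280.96782872  174.6       ]
expect hole [ 574.54138918 -280.50006754    0.        ]
studtop [273.56665272 148.60427435] studfoot [273.62687655 142.67206551]
```

View pics/b.png

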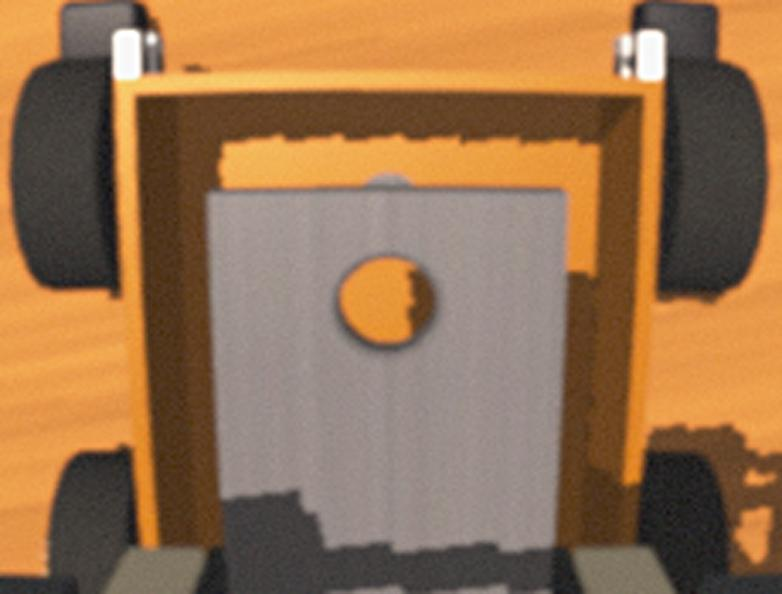

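Emit:
carry_out(
  series=[
    [[25,0,0,0,0,0],[45,0,0,0,0,0],[60,0,0,0,0,0],[70,0,0,0,0,0],[75,0,0,0,0,0],[77,0,0,0,0,0],[77,0,0,0,0,0],[77,0,0,0,0,0]],
  ],
)

```text
clock: 21.25
tool_pos: [0.5279, -0.2726, 0.0926]
orientation: [176.2, 90.0, -14.0]
force: [-0.7, 0.1, -3.4]
opening: 0.0495
```

Run:
```python
from h import *
st()
s=snap('wrist','w12')
i=cv2.imread('pics/w12.png')[80:260,160:390]; cv2.imwrite('pics/b.png',cv2.resize(i,None,fx=3.4,fy=3.3,interpolation=2))
```

```text
t 21.25 pos [ 527.9 -272.6   92.6] psi -100.22 x [ 8.e-04 -2.e-04 -1.e+00] F [-0.7  0.1 -3.4] open 49.5 j [ -8.5  19.8 -19.6   0.  -50.6  88.3]
```

View pics/b.png

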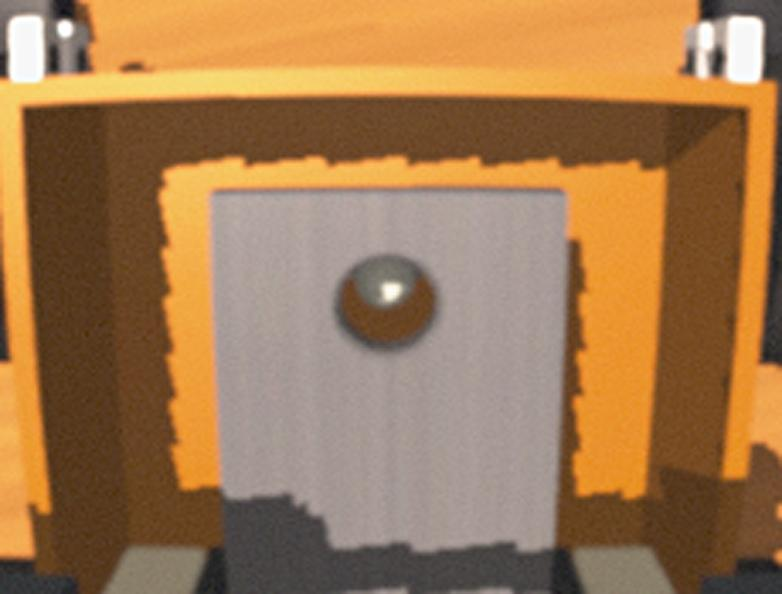

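Run:
```python
from h import *
s=load('w12')
f=lambda u,v,z:onz(s,160+(u+.5)/3.4-.5,80+(v+.5)/3.3-.5,z,True)*1000
a=f(386,290,.074);h=f(386,302,.0986);h2=f(386,302,.0906)
print(a,h)
ex=np.array([np.cos(np.radians(-10.2)),np.sin(np.radians(-10.2)),0]);print((h-a)@ex,(h-a)@np.array([-ex[1],ex[0],0]))
```

```text
[ 575.43626728 -281.17846357   74.        ] [ 578.23428929 -281.7388128    98.6       ]
2.8530302700500303 -0.056006247168724835
```

Emit:
carry_out(
  series=[
    [[0,0,2.2,0,0,0],[5,0,2.2,0,0,0],[10,0,2.2,0,0,0],[13,0,2.2,0,0,0],[15,0,2.2,0,0,0],[15,0,2.2,0,0,0]],
  ],
)

```text
clock: 22.05
tool_pos: [0.5254, -0.2721, 0.0769]
orientation: [2.3, 90.0, 172.1]
force: [1.1, 1.1, -3.2]
opening: 0.0494
```

Run:
```python
from h import *
st()
s=snap('wrist','w13')
i=cv2.imread('pics/w13.png')[80:260,160:390]; cv2.imwrite('pics/b.png',cv2.resize(i,None,fx=3.4,fy=3.3,interpolation=2))
```

```text
t 22.05 pos [ 525.4 -272.1   76.9] psi -100.22 x [-4.e-04  1.e-04 -1.e+00] F [ 1.1  1.1 -3.2] open 49.4 j [ -8.5  20.7 -20.8   0.  -48.6  88.3]
```

View pics/b.png

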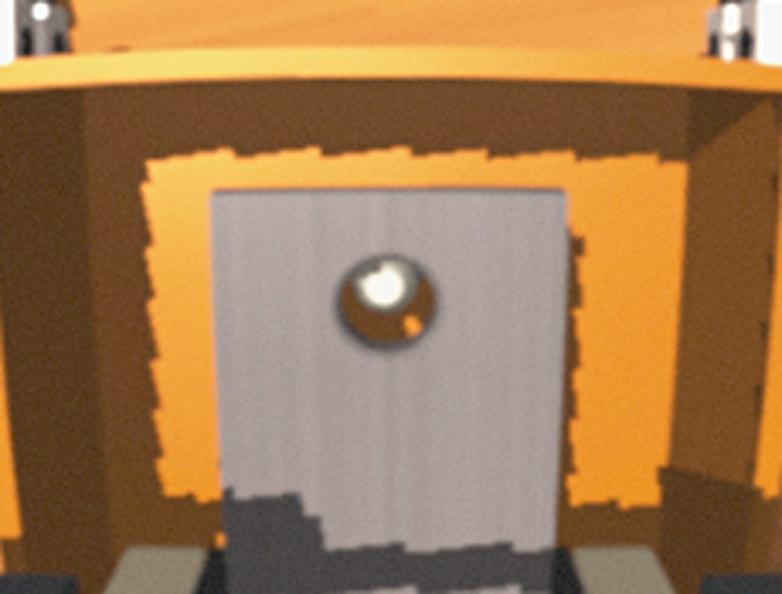

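Run:
```python
from h import *
s=load('w13')
f=lambda u,v,z:onz(s,160+(u+.5)/3.4-.5,80+(v+.5)/3.3-.5,z,True)*1000
a=f(385,286,.074);h=f(386,302,.0829)
print(a,h)
ex=np.array([np.cos(np.radians(-10.2)),np.sin(np.radians(-10.2)),0]);print((h-a)@ex,(h-a)@np.array([-ex[1],ex[0],0]))
```

```text
[ 576.46628107 -281.18038523   74.        ] [ 575.73586859 -281.21836719   82.9       ]
-0.7121427336741513 -0.16672658084112119
```

Emit:
carry_out(
  series=[
    [[0,0,-0.6,0,0,0],[3,0,-0.6,0,0,0],[5,0,-0.6,0,0,0],[8,0,-0.6,0,0,0],[11,0,-0.6,0,0,0],[14,0,-0.6,0,0,0],[14,0,-0.6,0,0,0]],
  ],
)

```text
clock: 22.98
tool_pos: [0.5258, -0.2722, 0.0627]
orientation: [-2.8, 90.0, 167.0]
force: [-0.1, 0.2, -3.1]
opening: 0.0498
```

Run:
```python
from h import *
st()
s=snap('wrist','w14')
i=cv2.imread('pics/w14.png')[80:260,160:390]; cv2.imwrite('pics/b.png',cv2.resize(i,None,fx=3.4,fy=3.3,interpolation=2))
```

```text
t 22.98 pos [ 525.8 -272.2   62.7] psi -100.22 x [-6.e-04  1.e-04 -1.e+00] F [-0.1  0.2 -3.1] open 49.8 j [ -8.5  21.7 -21.5  -0.  -46.9  88.3]
```

View pics/b.png

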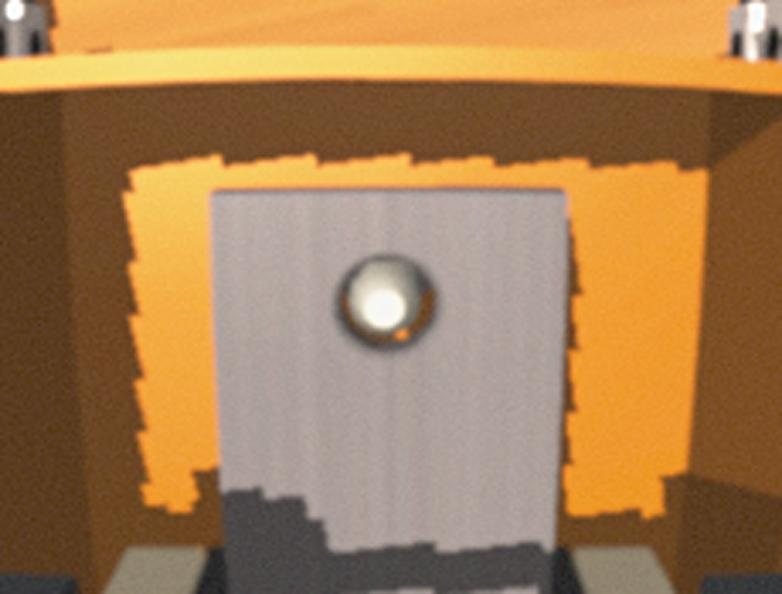

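Emit:
carry_out(
  series=[
    [[5,0,0,0,0,0],[10,0,0,0,0,0],[15,0,0,0,0,0],[20,0,0,0,0,0],[24,0,0,0,0,0],[26,0,0,0,0,0],[27,0,0,0,0,0],[27,0,0,0,0,0],[27,0,0,0,0,0]],
  ],
)

```text
clock: 24.15
tool_pos: [0.5262, -0.2723, 0.0363]
orientation: [174.2, 90.0, -16.1]
force: [-0.1, -0.5, -4.3]
opening: 0.0492
```

Run:
```python
from h import *
st()
```

```text
t 24.15 pos [ 526.2 -272.3   36.3] psi -100.21 x [ 3.e-04 -1.e-04 -1.e+00] F [-0.1 -0.5 -4.3] open 49.2 j [ -8.5  23.6 -22.8   0.  -43.6  88.3]
```

Emit:
carry_out(
  series=[
    [[1,0,0,0,0,0],[2,0,0,0,0,0],[2.5,0,0,0,0,0],[2.5,0,0,0,0,0]],
  ],
)

```text
clock: 24.65
tool_pos: [0.5261, -0.2723, 0.0341]
orientation: [161.1, 90.0, -29.1]
force: [-2.9, 2.1, 3.1]
opening: 0.0493
```

Run:
```python
from h import *
st()
```

```text
t 24.65 pos [ 526.1 -272.3   34.1] psi -100.21 x [ 3.e-04 -2.e-04 -1.e+00] F [-2.9  2.1  3.1] open 49.3 j [ -8.5  23.8 -22.9   0.  -43.3  88.3]
```

Down on the floor. Releasing narrowly and rising.

Emit:
carry_out(
  series=[
    [[0,0,0,0,0,0],[0,0,0,0,0,0],[0,0,0,0,0,0],[-5,0,0,0,0,0],[-15,0,0,0,0,0],[-40,0,0,0,0,0],[-80,0,0,0,0,0],[-120,0,0,0,0,0],[-160,0,0,0,0,0],[-160,0,0,0,0,0]],
  ],
  hand=-0.28,
)

```text
clock: 25.9
tool_pos: [0.5281, -0.2729, 0.1984]
orientation: [174.3, 89.6, -15.9]
force: [0.8, -0.3, -0.6]
opening: 0.0561
```

Run:
```python
from h import *
st()
s=snap('wrist','w15');snap('scene','s15');t=snap('top','t15')
for p in plates(t): print(p)
```

```text
t 25.9 pos [ 528.1 -272.9  198.4] psi -100.19 x [ 0.0074 -0.0021 -1.    ] F [ 0.8 -0.3 -0.6] open 56.1 j [ -8.5  13.9 -12.6   0.1 -63.1  88.3]
(408.9, 339.6, 128.3, 50.1, 9.7)
(414.6, 151.9, 129.2, 49.9, -12.1)
(597.1, 335.6, 128.6, 50.6, -19.6)
(1029.6, -519.5, 229.4, 123.8, 89.8)
```

View pics/w15.png

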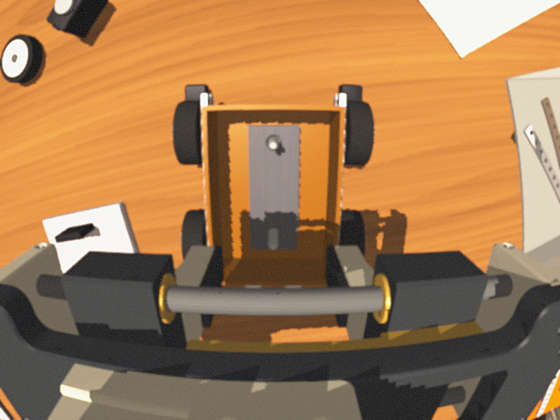

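View pics/t15.png

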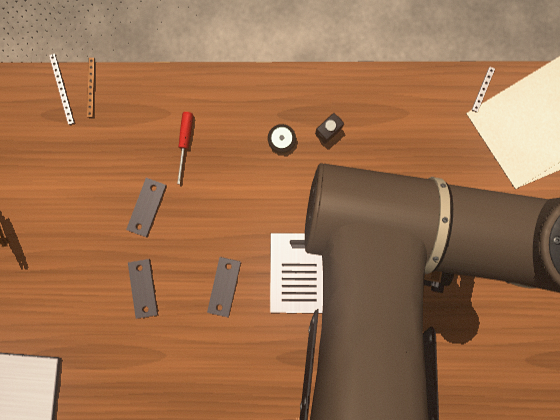

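Run:
```python
from h import *
print(rel([.4158,.1519,.19],target(-102.1)))
```

```text
[3.7, -397.7, 183.4, 1.9, 0.0, 0.0]
```

Emit:
carry_out(
  series=[
    [[0,-60,28,0,0,0],[0,-120,55,1,0,0],[0,-175,82,1,0,0],[0,-230,107,1.5,0,0],[0,-285,132,1.9,0,0],[0,-340,157,1.9,0,0],[0,-385,177,1.9,0,0],[5,-398,183,1.9,0,0],[5,-398,183,1.9,0,0],[5,-398,183,1.9,0,0]],
  ],
  hand=-0.65,
)

```text
clock: 27.3
tool_pos: [0.4164, 0.151, 0.1881]
orientation: [58.3, 89.9, -133.9]
force: [0.2, -0.8, 0.6]
opening: 0.0721
```

Run:
```python
from h import *
st()
w=snap('wrist','w16')
print([p for p in plates(w,.008,True,1500,30000) if p[2]<140])
print(rel([.4158,.1519,.0025],target(-102.1)))
```

```text
t 27.3 pos [416.4 151.  188.1] psi -102.15 x [-0.001 -0.001 -1.   ] F [ 0.2 -0.8  0.6] open 72.1 j [ 45.6  -0.  -30.4   0.  -59.7  32.3]
[(411.1, 340.3, 129.3, 53.7, 9.9), (415.9, 152.4, 129.5, 49.8, -12.3), (598.5, 335.9, 129.8, 52.8, -18.8)]
[185.8, -1.0, 0.9, -0.1, 0.0, -0.0]
```

View pics/w16.png

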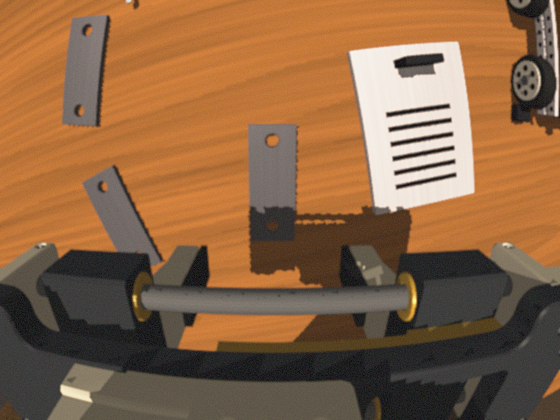

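Emit:
carry_out(
  series=[
    [[50,-1,0.5,0,0,0],[100,-1,0.5,0,0,0],[140,-1,0.5,0,0,0],[165,-1,0.5,0,0,0],[177,-1,0.5,0,0,0],[183,-1,0.5,0,0,0],[186,-1,0.5,0,0,0],[186,-1,0.5,0,0,0],[186,-1,0.5,0,0,0]],
  ],
)

```text
clock: 28.48
tool_pos: [0.4166, 0.1534, 0.0032]
orientation: [-124.1, 89.9, 43.8]
force: [0.3, -0.5, -0.4]
opening: 0.0724
```

Run:
```python
from h import *
st()
print(rel([.4163,.152,.0025],target(-102.2)))
```

```text
t 28.48 pos [416.6 153.4   3.2] psi -102.11 x [ 1.e-03  9.e-04 -1.e+00] F [ 0.3 -0.5 -0.4] open 72.4 j [ 45.8  15.5 -43.5   0.  -31.   32.1]
[0.7, 1.4, 0.0, 0.1, -0.0, 0.1]
```

Emit:
carry_out(
  series=[
    [[0.5,1.2,0,0,0,0],[0.5,1.2,0,0,0,0],[0.5,1.2,0,0,0,0],[0.5,1.2,0,0,0,0],[0.5,1.2,0,0,0,0],[0.5,1.2,0,0,0,0]],
  ],
  hand=1,
)

```text
clock: 29.22
tool_pos: [0.4162, 0.152, 0.0022]
orientation: [-128.0, 90.0, 39.9]
force: [-0.4, 1.6, 2.2]
opening: 0.0492
```

Run:
```python
from h import *
st()
```

```text
t 29.23 pos [416.2 152.    2.2] psi -102.11 x [ 3.e-04  2.e-04 -1.e+00] F [-0.4  1.6  2.2] open 49.2 j [ 45.7  15.6 -43.6   0.  -30.8  32.2]
```

Emit:
carry_out(
  series=[
    [[-5,0,0,0,0,0],[-20,0,0,0,0,0],[-50,0,0,0,0,0],[-85,0,0,0,0,0],[-120,0,0,0,0,0],[-150,0,0,0,0,0],[-170,0,0,0,0,0],[-170,0,0,0,0,0]],
  ],
)

```text
clock: 30.22
tool_pos: [0.4163, 0.1521, 0.1731]
orientation: [-119.8, 89.9, 48.1]
force: [-0.0, -0.0, -3.8]
opening: 0.0493
```

Run:
```python
from h import *
st()
print(rel([.5265,-.2722,.17],target(-100.2)))
```

```text
t 30.23 pos [416.3 152.1 173.1] psi -102.13 x [ 0.0017  0.0019 -1.    ] F [-0.  -0.  -3.8] open 49.3 j [ 45.7   0.7 -31.8  -0.  -57.3  32.2]
[2.5, 391.6, -196.9, -1.9, -0.1, 0.1]
```

Emit:
carry_out(
  series=[
    [[0,25,-12,0,0,0],[0,60,-30,0,0,0],[0,105,-53,0,0,0],[0,155,-78,-0.5,0,0],[0,205,-103,-1,0,0],[0,255,-128,-1,0,0],[0,305,-153,-1.5,0,0],[0,350,-176,-1.9,0,0],[1,380,-191,-1.9,0,0],[2,391.5,-197,-1.9,0,0]],
  ],
)

```text
clock: 31.48
tool_pos: [0.5254, -0.2738, 0.1676]
orientation: [-5.3, 89.8, 164.4]
force: [0.0, 0.0, -3.9]
opening: 0.0496
```

Emit:
carry_out(
  series=[
    [[10,0,0,0,0,0],[30,0,0,0,0,0],[50,0,0,0,0,0],[65,0,0,0,0,0],[74,0,0,0,0,0],[76,0,0,0,0,0],[76,0,0,0,0,0],[76,0,0,0,0,0]],
  ],
)

```text
clock: 32.48
tool_pos: [0.5269, -0.2724, 0.0947]
orientation: [175.7, 89.9, -14.5]
force: [0.1, -0.3, -3.0]
opening: 0.0493
```

Run:
```python
from h import *
st()
s=snap('wrist','w17')
i=cv2.imread('pics/w17.png')[80:260,160:390]; cv2.imwrite('pics/b.png',cv2.resize(i,None,fx=3.4,fy=3.3,interpolation=2))
```

```text
t 32.48 pos [ 526.9 -272.4   94.7] psi -100.21 x [ 1.1e-03 -3.0e-04 -1.0e+00] F [ 0.1 -0.3 -3. ] open 49.3 j [ -8.5  19.6 -19.6   0.  -50.8  88.3]
```

View pics/b.png

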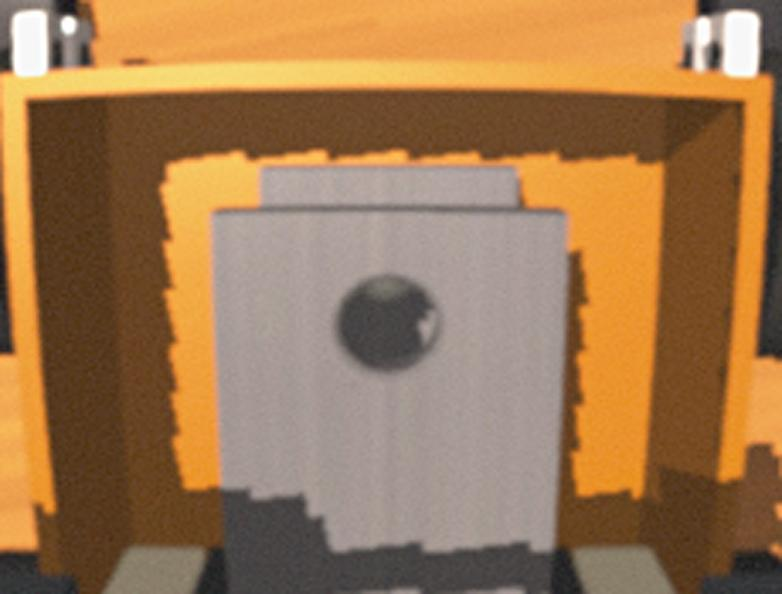

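Run:
```python
from h import *
s=load('w17')
f=lambda u,v,z:onz(s,160+(u+.5)/3.4-.5,80+(v+.5)/3.3-.5,z,True)*1000
h=f(388,322,.1007)
a=np.array([576.2,-281.2,0]); print(h)
ex=np.array([np.cos(np.radians(-10.2)),np.sin(np.radians(-10.2)),0]);print((h-a)@ex,(h-a)@np.array([-ex[1],ex[0],0]))
```

```text
[ 574.20060294 -281.26637829  100.7       ]
-1.9560432231219644 -0.41939192857827884
```

Emit:
carry_out(
  series=[
    [[0,-0.3,-2,0,0,0],[6,-0.3,-2,0,0,0],[12,-0.3,-2,0,0,0],[16,-0.3,-2,0,0,0],[18,-0.3,-2,0,0,0],[18,-0.3,-2,0,0,0]],
  ],
)

```text
clock: 33.28
tool_pos: [0.5284, -0.2724, 0.0759]
orientation: [5.6, 90.0, 175.4]
force: [0.0, -0.3, -2.7]
opening: 0.0492
```

Run:
```python
from h import *
st()
s=snap('wrist','w18')
i=cv2.imread('pics/w18.png')[80:260,160:390]; cv2.imwrite('pics/b.png',cv2.resize(i,None,fx=3.4,fy=3.3,interpolation=2))
```

```text
t 33.27 pos [ 528.4 -272.4   75.9] psi -100.22 x [-4.e-04  0.e+00 -1.e+00] F [ 0.  -0.3 -2.7] open 49.2 j [ -8.4  21.  -20.5   0.  -48.6  88.2]
```

View pics/b.png

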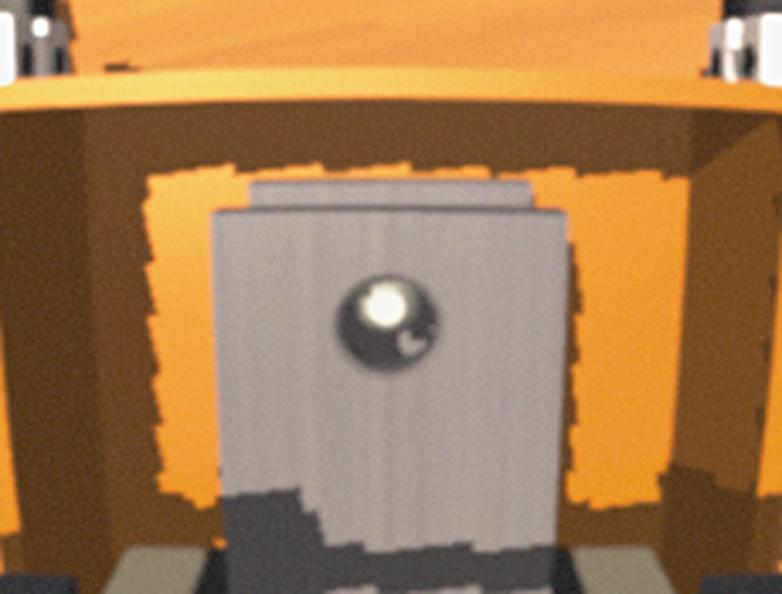

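Emit:
carry_out(
  series=[
    [[0,0,-0.5,0,0,0],[3,0,-0.5,0,0,0],[6,0,-0.5,0,0,0],[10,0,-0.5,0,0,0],[14,0,-0.5,0,0,0],[14,0,-0.5,0,0,0]],
  ],
)

```text
clock: 34.08
tool_pos: [0.5286, -0.2724, 0.0616]
orientation: [-2.3, 89.9, 167.5]
force: [-0.2, -0.5, -3.3]
opening: 0.0491
```

Run:
```python
from h import *
st()
```

```text
t 34.08 pos [ 528.6 -272.4   61.6] psi -100.22 x [-9.e-04  2.e-04 -1.e+00] F [-0.2 -0.5 -3.3] open 49.1 j [ -8.4  22.  -21.2  -0.  -46.9  88.2]
```

Engaged with no side force. Continuing down to the first plate.

Emit:
carry_out(
  series=[
    [[5,0,0,0,0,0],[10,0,0,0,0,0],[14,0,0,0,0,0],[17,0,0,0,0,0],[18.5,0,0,0,0,0],[19.5,0,0,0,0,0],[20.3,0,0,0,0,0],[20.3,0,0,0,0,0]],
  ],
)

```text
clock: 35.08
tool_pos: [0.529, -0.2725, 0.0422]
orientation: [167.8, 90.0, -22.4]
force: [-2.4, 1.0, 2.1]
opening: 0.049
```

Run:
```python
from h import *
st()
```

```text
t 35.08 pos [ 529.  -272.5   42.2] psi -100.21 x [ 3.e-04 -1.e-04 -1.e+00] F [-2.4  1.   2.1] open 49.0 j [ -8.4  23.3 -22.2   0.  -44.4  88.2]
```

Emit:
carry_out(
  series=[
    [[0.3,0,0,0,0,0],[0.3,0,0,0,0,0],[0.3,0,0,0,0,0],[-5,0,0,0,0,0],[-15,0,0,0,0,0],[-40,0,0,0,0,0],[-80,0,0,0,0,0],[-120,0,0,0,0,0],[-155,0,0,0,0,0],[-155,0,0,0,0,0]],
  ],
  hand=-0.28,
)

```text
clock: 36.33
tool_pos: [0.5308, -0.273, 0.2011]
orientation: [174.8, 89.6, -15.4]
force: [0.8, -1.0, -0.5]
opening: 0.0559
```

Run:
```python
from h import *
st()
s=snap('wrist','w19');t=snap('top','t19')
for p in plates(t): print(p)
print(rel([.598,.3357,.19],target(-109.4)))
```

```text
t 36.33 pos [ 530.8 -273.   201.1] psi -100.19 x [ 0.0067 -0.0019 -1.    ] F [ 0.8 -1.  -0.5] open 55.9 j [ -8.4  14.  -12.    0.1 -63.6  88.2]
(409.0, 339.5, 128.2, 49.8, 9.7)
(597.2, 335.7, 128.5, 50.3, -19.6)
(1033.2, -520.6, 227.1, 116.6, 89.8)
[7.7, -610.6, 40.0, 9.2, -0.1, 0.0]
```

View pics/w19.png

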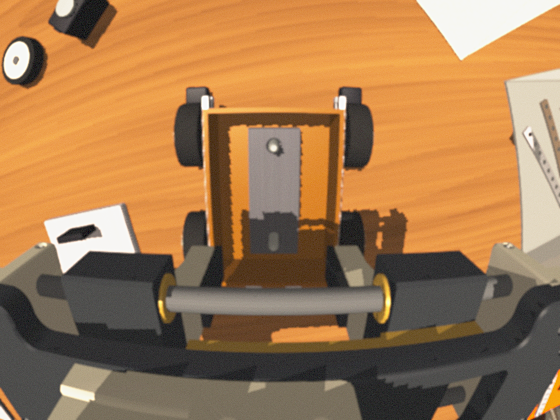

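Emit:
carry_out(
  series=[
    [[0,-60,4,1,0,0],[0,-122,8,2,0,0],[0,-184,12,3,0,0],[0,-246,16,4,0,0],[0,-308,20,5,0,0],[0,-370,24,6,0,0],[0,-432,28,7,0,0],[0,-494,33,8,0,0],[5,-556,37,9,0,0],[8,-611,40,9.3,0,0]],
  ],
  hand=-0.65,
)

```text
clock: 37.67
tool_pos: [0.5973, 0.3378, 0.1872]
orientation: [59.6, 89.9, -139.9]
force: [0.3, -0.3, -0.3]
opening: 0.072
```

Emit:
carry_out(
  series=[
    [[0,0,0,0,0,0],[0,0,0,0,0,0],[0,0,0,0,0,0]],
  ],
)

```text
clock: 38.05
tool_pos: [0.5979, 0.3347, 0.1887]
orientation: [63.5, 90.0, -136.1]
force: [0.1, 0.4, -0.8]
opening: 0.0722
```

Run:
```python
from h import *
st()
w=snap('wrist','w20')
print([p for p in plates(w,.008,True,1500,30000) if p[2]<140])
print(rel([.5982,.3354,.0025],target(-109.5)))
```

```text
t 38.05 pos [597.9 334.7 188.7] psi -109.57 x [-4.e-04 -4.e-04 -1.e+00] F [ 0.1  0.4 -0.8] open 72.2 j [ 45.5  22.8  -0.9  -0.  -66.3  24.9]
[(598.7, 336.3, 129.7, 49.4, -20.4)]
[186.5, -0.8, 0.1, -0.1, 0.0, -0.0]
```

View pics/w20.png

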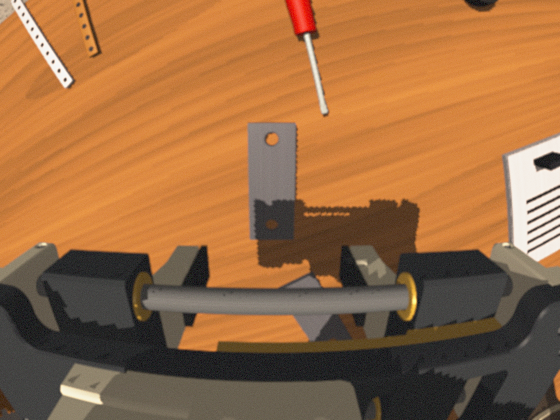

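Emit:
carry_out(
  series=[
    [[50,-1,0,0.2,0,0],[100,-1,0,0.2,0,0],[140,-1,0,0.2,0,0],[165,-1,0,0.2,0,0],[177,-1,0,0.2,0,0],[183,-1,0,0.2,0,0],[186,-1,0,0.2,0,0],[186.5,-1,0,0.2,0,0],[186.5,-1,0,0.2,0,0]],
  ],
)

```text
clock: 39.22
tool_pos: [0.5986, 0.3372, 0.0031]
orientation: [-117.5, 89.9, 42.8]
force: [1.0, 0.6, -0.3]
opening: 0.0724
```

Emit:
carry_out(
  series=[
    [[0,0,0,0,0,0],[0,0,0,0,0,0],[0,0,0,0,0,0],[0,0,0,0,0,0],[0,0,0,0,0,0],[0,0,0,0,0,0]],
  ],
  hand=1,
)

```text
clock: 39.98
tool_pos: [0.5984, 0.337, 0.0024]
orientation: [-116.2, 90.0, 44.1]
force: [-0.4, 0.0, 1.9]
opening: 0.0491
```

Emit:
carry_out(
  series=[
    [[-5,0,0,0,0,0],[-20,0,0,0,0,0],[-50,0,0,0,0,0],[-85,0,0,0,0,0],[-120,0,0,0,0,0],[-150,0,0,0,0,0],[-170,0,0,0,0,0],[-170,0,0,0,0,0]],
  ],
)

```text
clock: 40.98
tool_pos: [0.599, 0.3374, 0.175]
orientation: [-118.3, 89.8, 42.0]
force: [-0.1, -0.9, -3.9]
opening: 0.0494
```

Run:
```python
from h import *
st()
print(rel([.5275,-.2722,.17],target(-100.2)))
```

```text
t 40.98 pos [599.  337.4 175. ] psi -109.71 x [ 0.003   0.0027 -1.    ] F [-0.1 -0.9 -3.9] open 49.4 j [ 45.6  23.4  -1.8   0.  -64.5  24.7]
[3.1, 598.0, -138.3, -9.5, -0.1, 0.2]
```

Emit:
carry_out(
  series=[
    [[0,25,-6,0,0,0],[0,65,-15,0,0,0],[0,120,-28,-1,0,0],[0,180,-42,-2.5,0,0],[0,240,-56,-4,0,0],[0,300,-69,-5,0,0],[0,360,-83,-6,0,0],[0,420,-97,-7,0,0],[0,480,-111,-8,0,0],[0,530,-123,-9,0,0]],
  ],
)

```text
clock: 42.22
tool_pos: [0.5331, -0.206, 0.1713]
orientation: [2.2, 89.9, 171.4]
force: [1.0, 0.5, -4.2]
opening: 0.049
```

Emit:
carry_out(
  series=[
    [[0,0,0,0,0,0],[0,0,0,0,0,0]],
  ],
)

```text
clock: 42.48
tool_pos: [0.534, -0.204, 0.1714]
orientation: [-3.4, 89.9, 165.8]
force: [0.8, 0.9, -4.4]
opening: 0.0494
```

Run:
```python
from h import *
st()
print(rel([.5275,-.2722,.17],target(-100.2)),rel([.5275,-.2722,.094],target(-100.2)))
```

```text
t 42.48 pos [ 534.  -204.   171.4] psi -100.81 x [-1.7e-03  4.0e-04 -1.0e+00] F [ 0.8  0.9 -4.4] open 49.4 j [ -1.3  13.4 -17.   -0.  -59.7  80.5]
[1.4, 68.2, -6.4, -0.6, 0.1, 0.0] [77.4, 68.2, -6.5, -0.6, 0.1, 0.0]
```

Emit:
carry_out(
  series=[
    [[0,30,-3,0,0,0],[0,55,-5,-0.3,0,0],[0,68,-6.4,-0.6,0,0],[10,68,-6.4,-0.6,0,0],[35,68,-6.4,-0.6,0,0],[58,68,-6.4,-0.6,0,0],[72,68,-6.4,-0.6,0,0],[76,68,-6.4,-0.6,0,0],[76,68,-6.4,-0.6,0,0],[76,68,-6.4,-0.6,0,0]],
  ],
)

```text
clock: 43.72
tool_pos: [0.5296, -0.2716, 0.0972]
orientation: [174.3, 89.9, -15.8]
force: [-0.4, 0.7, -2.6]
opening: 0.0495
```

Run:
```python
from h import *
st()
s=snap('wrist','w21')
i=cv2.imread('pics/w21.png')[80:260,160:390]; cv2.imwrite('pics/b.png',cv2.resize(i,None,fx=3.4,fy=3.3,interpolation=2))
```

```text
t 43.73 pos [ 529.6 -271.6   97.2] psi -100.1 x [ 1.4e-03 -4.0e-04 -1.0e+00] F [-0.4  0.7 -2.6] open 49.5 j [ -8.3  19.6 -19.2   0.  -51.1  88.2]
```

View pics/b.png

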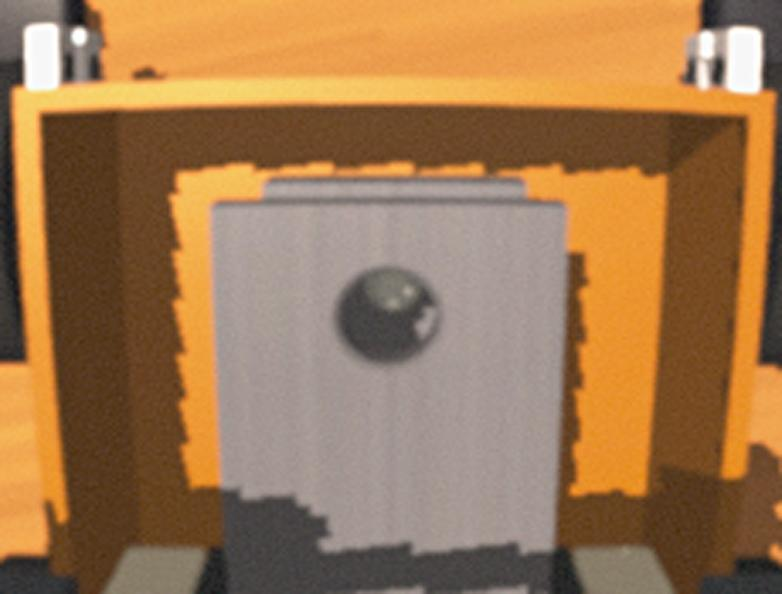

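```bash
cat >> h.py <<'E'
def hole(fn,u,v,zt):
    s=load(fn)
    h=onz(s,160+(u+.5)/3.4-.5,80+(v+.5)/3.3-.5,zt,True)*1000
    a=np.array([576.2,-281.2,0])
    ex=np.array([np.cos(np.radians(-10.2)),np.sin(np.radians(-10.2)),0]);print(h,(h-a)@ex,(h-a)@np.array([-ex[1],ex[0],0]))
E
python3 - <<'E'
from h import *
hole('w21',388,314,.1028)
E
```

```text
[ 578.00728156 -280.55498658  102.8       ] 1.6644965405810022 0.9548613634104144
```

Emit:
carry_out(
  series=[
    [[0,0.8,1.6,0,0,0],[6,0.8,1.6,0,0,0],[12,0.8,1.6,0,0,0],[18,0.8,1.6,0,0,0],[20,0.8,1.6,0,0,0],[20,0.8,1.6,0,0,0],[20,0.8,1.6,0,0,0]],
  ],
)

```text
clock: 44.65
tool_pos: [0.5274, -0.2721, 0.0765]
orientation: [169.7, 90.0, -20.4]
force: [1.1, -0.2, -4.0]
opening: 0.0494
```

Run:
```python
from h import *
st()
s=snap('wrist','w22')
i=cv2.imread('pics/w22.png')[80:260,160:390]; cv2.imwrite('pics/b.png',cv2.resize(i,None,fx=3.4,fy=3.3,interpolation=2))
hole('w22',388,314,.0828)
```

```text
t 44.65 pos [ 527.4 -272.1   76.5] psi -100.11 x [ 3.e-04 -1.e-04 -1.e+00] F [ 1.1 -0.2 -4. ] open 49.4 j [ -8.4  20.8 -20.6   0.  -48.6  88.3]
[ 576.00730248 -281.0664578    82.8       ] -0.21330033989582256 0.09730785934293246
```

View pics/b.png

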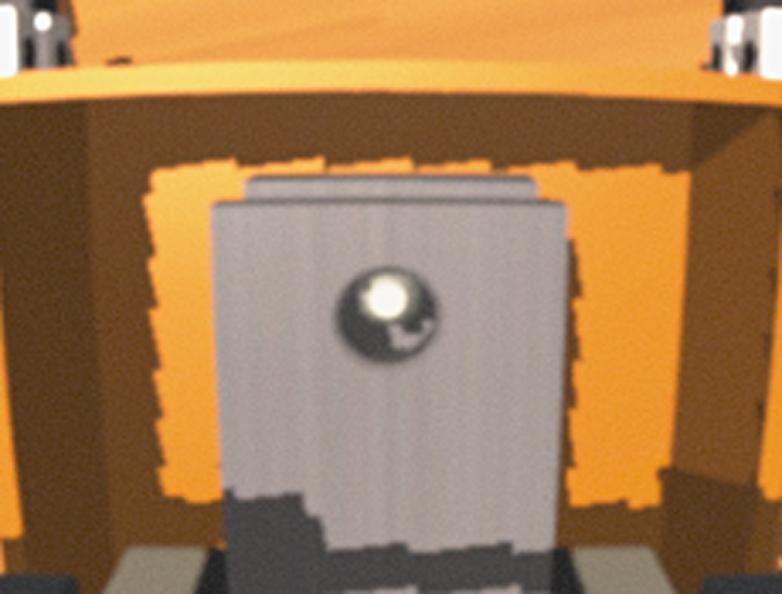

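Aligned. Target TCP is about 50.

Emit:
carry_out(
  series=[
    [[3,0,-0.2,0,0,0],[7,0,-0.2,0,0,0],[11,0,-0.2,0,0,0],[15,0,-0.2,0,0,0],[19,0,-0.2,0,0,0],[22,0,-0.2,0,0,0],[24,0,-0.2,0,0,0],[25,0,-0.2,0,0,0],[25,0,-0.2,0,0,0]],
  ],
)

```text
clock: 45.82
tool_pos: [0.5275, -0.2721, 0.0513]
orientation: [118.4, 90.0, -71.7]
force: [-0.0, 0.8, -2.7]
opening: 0.0497
```

Run:
```python
from h import *
st()
```

```text
t 45.83 pos [ 527.5 -272.1   51.3] psi -100.11 x [ 0. -0. -1.] F [-0.   0.8 -2.7] open 49.7 j [ -8.4  22.6 -21.9   0.  -45.5  88.3]
```

Emit:
carry_out(
  series=[
    [[0.8,0,0,0,0,0],[1.3,0,0,0,0,0],[1.3,0,0,0,0,0]],
  ],
)

```text
clock: 46.2
tool_pos: [0.5275, -0.2721, 0.0504]
orientation: [168.2, 90.0, -21.9]
force: [-0.8, 0.7, 0.6]
opening: 0.0498
```

Run:
```python
from h import *
st()
```

```text
t 46.2 pos [ 527.5 -272.1   50.4] psi -100.11 x [ 3.e-04 -1.e-04 -1.e+00] F [-0.8  0.7  0.6] open 49.8 j [ -8.4  22.6 -22.    0.  -45.4  88.3]
```

Touching, as expected at about 50.4. Release.

Emit:
carry_out(
  series=[
    [[0.3,0,0,0,0,0],[0.3,0,0,0,0,0],[0.3,0,0,0,0,0],[-5,0,0,0,0,0],[-15,0,0,0,0,0],[-40,0,0,0,0,0],[-80,0,0,0,0,0],[-120,0,0,0,0,0],[-148,0,0,0,0,0],[-148,0,0,0,0,0]],
  ],
  hand=-0.28,
)

```text
clock: 47.45
tool_pos: [0.5289, -0.2726, 0.2017]
orientation: [175.4, 89.7, -14.7]
force: [-0.1, -0.3, -0.7]
opening: 0.0558
```

Run:
```python
from h import *
st()
s=snap('wrist','w23');t=snap('top','t23')
for p in plates(t): print(p)
print(rel([.410,.3396,.19],target(-80.3)))
```

```text
t 47.45 pos [ 528.9 -272.6  201.7] psi -100.1 x [ 0.0057 -0.0015 -1.    ] F [-0.1 -0.3 -0.7] open 55.8 j [ -8.4  13.9 -12.1   0.  -63.7  88.3]
(409.1, 339.7, 128.6, 50.1, 9.7)
(1030.6, -574.9, 121.4, 118.6, -0.2)
[8.5, -581.4, 223.0, -19.8, -0.1, 0.0]
```

View pics/w23.png

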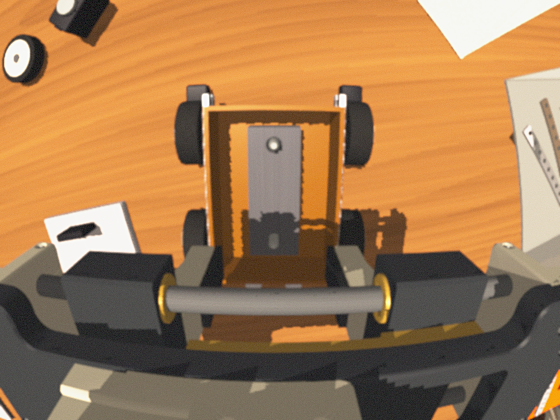

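Emit:
carry_out(
  series=[
    [[0,-55,21,-2,0,0],[0,-110,42,-4,0,0],[0,-165,63,-6,0,0],[0,-220,84,-8,0,0],[0,-275,105,-10,0,0],[0,-330,127,-12,0,0],[0,-385,148,-14,0,0],[0,-440,169,-16,0,0],[0,-495,190,-18,0,0],[5,-550,211,-19.8,0,0]],
  ],
  hand=-0.65,
)

```text
clock: 48.8
tool_pos: [0.4154, 0.3081, 0.1926]
orientation: [53.5, 90.0, -116.7]
force: [0.9, 0.0, 0.2]
opening: 0.0719
```

Emit:
carry_out(
  series=[
    [[3,-31,12,0,0,0],[3,-31,12,0,0,0],[3,-31,12,0,0,0],[3,-31,12,0,0,0]],
  ],
)

```text
clock: 49.3
tool_pos: [0.3995, 0.3341, 0.1899]
orientation: [49.4, 90.0, -121.0]
force: [-0.2, 0.2, 0.2]
opening: 0.0722
```

Run:
```python
from h import *
st()
w=snap('wrist','w24')
print([p for p in plates(w,.008,True,1500,30000) if p[2]<140])
print(rel([.4102,.3399,.0025],target(-80.3)))
```

```text
t 49.3 pos [399.5 334.1 189.9] psi -80.37 x [-2.e-04 -3.e-04 -1.e+00] F [-0.2  0.2  0.2] open 72.2 j [ 61.5   7.7 -21.7  -0.  -60.7  38.1]
[(410.3, 340.5, 129.2, 49.6, 9.1)]
[187.5, -3.9, -11.4, -0.1, 0.0, -0.0]
```

View pics/w24.png

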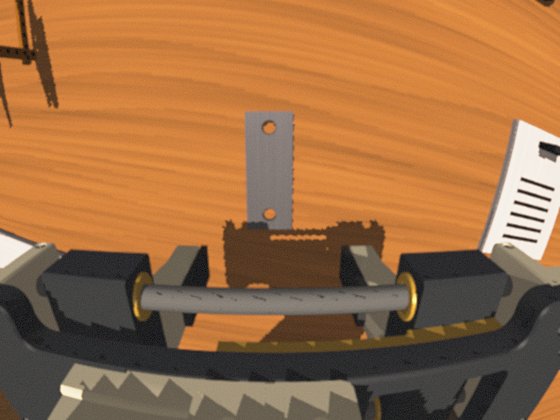

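Emit:
carry_out(
  series=[
    [[40,-4,-11.4,0.2,0,0],[90,-4,-11.4,0.2,0,0],[135,-4,-11.4,0.2,0,0],[162,-4,-11.4,0.2,0,0],[176,-4,-11.4,0.2,0,0],[183,-4,-11.4,0.2,0,0],[187,-4,-11.4,0.2,0,0],[187.5,-4,-11.4,0.2,0,0],[187.5,-4,-11.4,0.2,0,0]],
  ],
)

```text
clock: 50.48
tool_pos: [0.4101, 0.3412, 0.0032]
orientation: [-131.8, 89.9, 57.7]
force: [-0.4, 0.1, 0.8]
opening: 0.0724
```

Emit:
carry_out(
  series=[
    [[0,0,0,0,0,0],[0,0,0,0,0,0],[0,0,0,0,0,0],[0,0,0,0,0,0],[0,0,0,0,0,0],[0,0,0,0,0,0]],
  ],
  hand=1,
)

```text
clock: 51.22
tool_pos: [0.4099, 0.341, 0.0026]
orientation: [-135.0, 90.0, 54.5]
force: [-0.6, -0.1, 3.3]
opening: 0.049
```

Emit:
carry_out(
  series=[
    [[-5,0,0,0,0,0],[-20,0,0,0,0,0],[-50,0,0,0,0,0],[-85,0,0,0,0,0],[-120,0,0,0,0,0],[-150,0,0,0,0,0],[-170,0,0,0,0,0],[-170,0,0,0,0,0]],
  ],
)

```text
clock: 52.22
tool_pos: [0.4103, 0.3414, 0.1747]
orientation: [-130.3, 89.8, 59.1]
force: [0.0, -0.3, -3.4]
opening: 0.0494
```

Run:
```python
from h import *
st()
print(rel([.5275,-.2722,.17],target(-100.2)))
```

```text
t 52.23 pos [410.3 341.4 174.7] psi -80.52 x [ 0.002   0.0033 -1.    ] F [ 0.  -0.3 -3.4] open 49.4 j [ 60.8   9.5 -21.6   0.  -58.7  38.6]
[2.9, 624.6, -14.5, 19.7, -0.1, 0.2]
```

Emit:
carry_out(
  series=[
    [[0,25,0,0,0,0],[0,65,-1,1,0,0],[0,120,-2,3,0,0],[0,175,-4,5,0,0],[0,230,-5,7,0,0],[0,285,-6,9,0,0],[0,340,-8,11,0,0],[0,395,-9,13,0,0],[0,450,-10,15,0,0],[0,495,-11,16,0,0]],
  ],
)

```text
clock: 53.48
tool_pos: [0.5007, -0.1482, 0.1713]
orientation: [4.4, 89.9, 177.7]
force: [0.3, 0.8, -3.3]
opening: 0.049
```

Emit:
carry_out(
  series=[
    [[0,0,0,0,0,0],[0,0,0,0,0,0]],
  ],
)

```text
clock: 53.72
tool_pos: [0.5009, -0.146, 0.1714]
orientation: [0.5, 89.9, 173.9]
force: [0.2, 0.2, -2.6]
opening: 0.0491
```

Run:
```python
from h import *
st()
print(rel([.5275,-.2722,.17],target(-100.2)))
```

```text
t 53.73 pos [ 500.9 -146.   171.4] psi -96.6 x [-2.2e-03  2.0e-04 -1.0e+00] F [ 0.2  0.2 -2.6] open 49.1 j [  5.3   8.8 -22.9  -0.  -58.4  78.1]
[1.3, 122.3, -40.9, 3.6, 0.1, -0.0]
```

Emit:
carry_out(
  series=[
    [[0,35,-12,1,0,0],[0,75,-25,2,0,0],[0,105,-35,3,0,0],[0,122,-41,3.6,0,0],[15,122,-41,3.6,0,0],[40,122,-41,3.6,0,0],[60,122,-41,3.6,0,0],[74,122,-41,3.6,0,0],[76,122,-41,3.6,0,0],[76,122,-41,3.6,0,0]],
  ],
)

```text
clock: 54.98
tool_pos: [0.5295, -0.2712, 0.0969]
orientation: [158.8, 90.0, -31.3]
force: [0.1, 0.6, -2.7]
opening: 0.0489
```

Run:
```python
from h import *
st()
s=snap('wrist','w25')
i=cv2.imread('pics/w25.png')[80:260,160:390]; cv2.imwrite('pics/b.png',cv2.resize(i,None,fx=3.4,fy=3.3,interpolation=2))
```

```text
t 54.98 pos [ 529.5 -271.2   96.9] psi -100.08 x [ 4.e-04 -3.e-04 -1.e+00] F [ 0.1  0.6 -2.7] open 48.9 j [ -8.3  19.6 -19.2   0.  -51.1  88.2]
```

View pics/b.png

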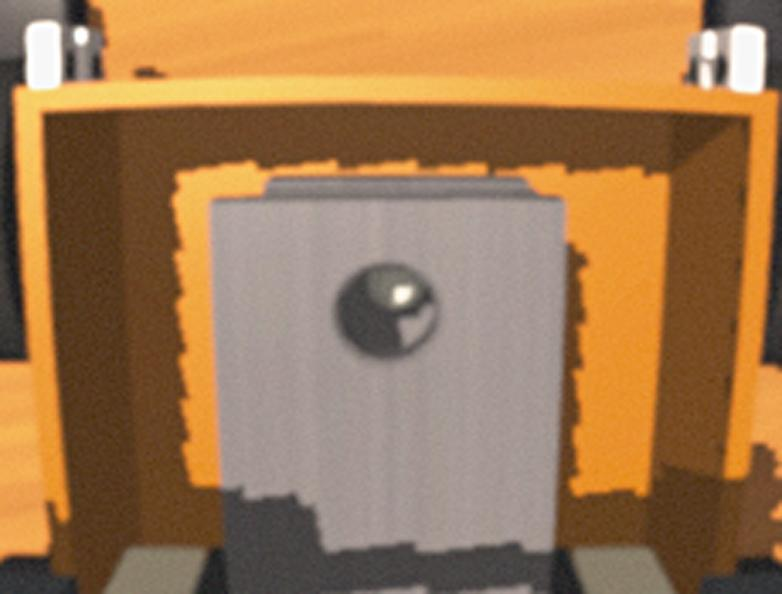

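Run:
```python
from h import *
hole('w25',386.5,311,.1024)
print(rel([.5276,-.2722,.0765],target(-100.2)))
```

```text
[ 578.402093   -279.99495616  102.4       ] 1.9538953857778716 1.5759559206019997
[20.7, 1.2, 1.9, 0.1, -0.1, -0.0]
```

Emit:
carry_out(
  series=[
    [[0,1.3,2,0,0,0],[6,1.3,2,0,0,0],[12,1.3,2,0,0,0],[18,1.3,2,0,0,0],[20,1.3,2,0,0,0],[20,1.3,2,0,0,0],[20,1.3,2,0,0,0]],
  ],
)

```text
clock: 55.9
tool_pos: [0.5271, -0.2724, 0.0766]
orientation: [167.5, 90.0, -22.6]
force: [-0.6, -0.0, -3.3]
opening: 0.0497
```

Run:
```python
from h import *
st()
s=snap('wrist','w26')
i=cv2.imread('pics/w26.png')[80:260,160:390]; cv2.imwrite('pics/b.png',cv2.resize(i,None,fx=3.4,fy=3.3,interpolation=2))
hole('w26',387,311,.0825)
```

```text
t 55.9 pos [ 527.1 -272.4   76.6] psi -100.11 x [ 3.e-04 -1.e-04 -1.e+00] F [-0.6 -0.  -3.3] open 49.7 j [ -8.5  20.8 -20.6   0.  -48.6  88.4]
[ 576.07108654 -281.32649439   82.5       ] -0.10447583580780655 -0.14732383340333846
```

View pics/b.png

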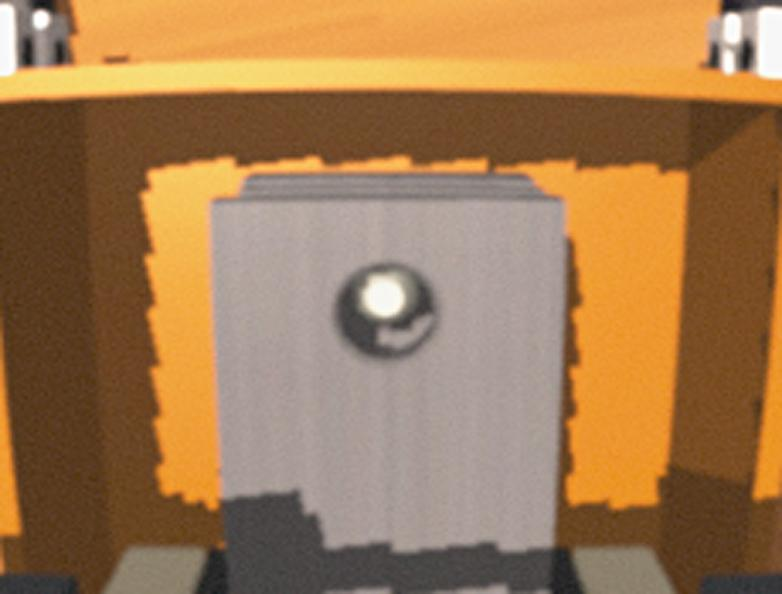

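Aligned. Lowering to about 59.

Emit:
carry_out(
  series=[
    [[3,0,0,0,0,0],[6,0,0,0,0,0],[10,0,0,0,0,0],[13,0,0,0,0,0],[15,0,0,0,0,0],[16.5,0,0,0,0,0],[17.5,0,0,0,0,0],[18.3,0,0,0,0,0],[18.3,0,0,0,0,0]],
  ],
)

```text
clock: 57.08
tool_pos: [0.527, -0.2724, 0.0586]
orientation: [161.4, 90.0, -28.7]
force: [-1.5, 2.0, 2.6]
opening: 0.0495
```

Run:
```python
from h import *
st()
```

```text
t 57.08 pos [ 527.  -272.4   58.6] psi -100.11 x [ 3.e-04 -2.e-04 -1.e+00] F [-1.5  2.   2.6] open 49.5 j [ -8.5  22.  -21.6   0.  -46.4  88.4]
```

Emit:
carry_out(
  series=[
    [[0.3,0,0,0,0,0],[0.3,0,0,0,0,0],[0.3,0,0,0,0,0],[-5,0,0,0,0,0],[-15,0,0,0,0,0],[-40,0,0,0,0,0],[-80,0,0,0,0,0],[-120,0,0,0,0,0],[-160,0,0,0,0,0],[-160,0,0,0,0,0]],
  ],
  hand=-0.28,
)

```text
clock: 58.32
tool_pos: [0.5289, -0.2731, 0.223]
orientation: [173.8, 89.6, -16.3]
force: [-0.3, -0.3, -1.5]
opening: 0.056
```

Run:
```python
from h import *
st()
s=snap('wrist','w27');t=snap('top','t27');snap('scene','s27')
for p in plates(t): print(p)
for w in white(t,.014): print(w)
i=cv2.imread('pics/s27.png')[160:280,70:230]; cv2.imwrite('pics/b.png',cv2.resize(i,None,fx=4.5,fy=4.5,interpolation=2))
```

```text
t 58.33 pos [ 528.9 -273.1  223. ] psi -100.09 x [ 0.0074 -0.0022 -1.    ] F [-0.3 -0.3 -1.5] open 56.0 j [ -8.5  13.  -10.5   0.1 -66.1  88.4]
(1028.4, -527.5, 213.2, 126.2, 89.8)
[array([188.5, 593.3]), array([144. , 131.3]), np.float64(0.6), (0, 354, 58, 66)]
[array([448. , -16.5]), array([123. , 179.5]), np.float64(89.9), (270, 233, 55, 80)]
[array([ 799.8, -515.8]), array([211.6, 309. ]), np.float64(87.9), (467, 57, 93, 131)]
```

View pics/b.png

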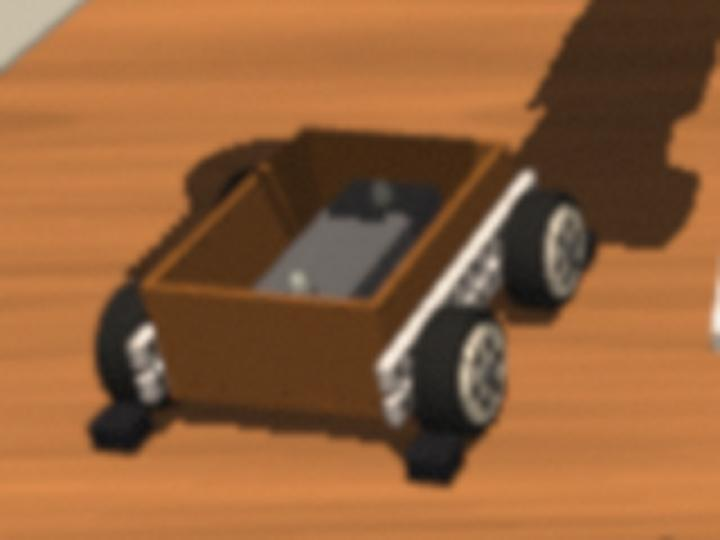

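View pics/t27.png

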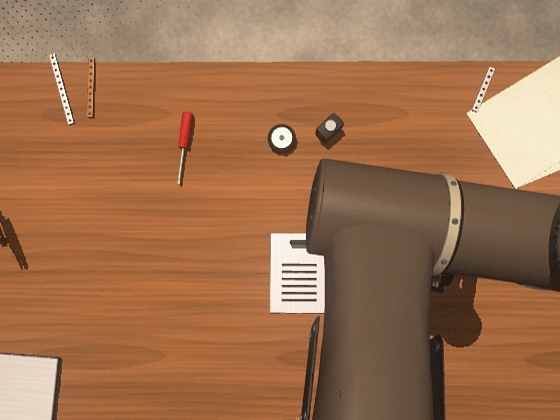

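View pics/w27.png

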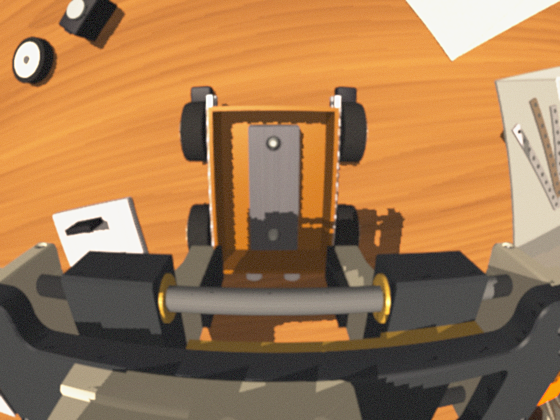

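Run:
```python
from h import *
print(rel([.518,-.02,.22],target(180)))
```

```text
[-1.8, -246.8, 52.7, 79.9, 0.0, 0.0]
```

Emit:
carry_out(
  series=[
    [[0,-247,53,80,0,0],[0,-247,53,80,0,0],[0,-247,53,80,0,0],[0,-247,53,80,0,0],[0,-247,53,80,0,0],[0,-247,53,80,0,0],[0,-247,53,80,0,0],[0,-247,53,80,0,0],[0,-247,53,80,0,0],[0,-247,53,80,0,0]],
  ],
)

```text
clock: 59.72
tool_pos: [0.5178, -0.02, 0.2177]
orientation: [107.1, 89.9, -162.8]
force: [-0.4, 0.9, -0.6]
opening: 0.0561
```

Run:
```python
from h import *
st()
s=snap('wrist','w28');t=snap('top','t28');snap('scene','s28')
i=cv2.imread('pics/w28.png')[100:280,200:440]; cv2.imwrite('pics/b.png',cv2.resize(i,None,fx=3.3,fy=3.3,interpolation=2))
print(rel([.5192,-.02,.0205],target(180)))
```

```text
t 59.73 pos [517.8 -20.  217.7] psi -179.91 x [-1.1e-03 -3.0e-04 -1.0e+00] F [-0.4  0.9 -0.6] open 56.1 j [ 19.5   6.1 -19.6  -0.  -64.3 -19.4]
[197.5, -1.2, 0.0, -0.0, -0.0, -0.0]
```

View pics/w28.png

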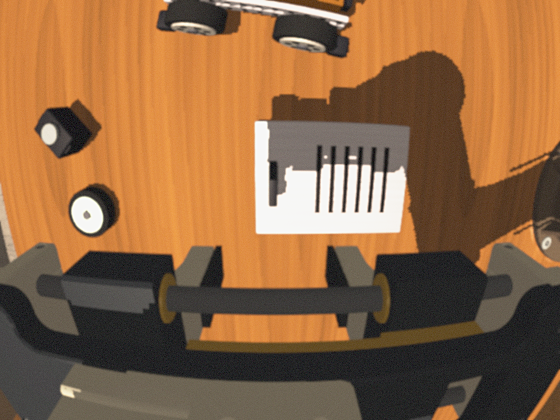

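View pics/b.png

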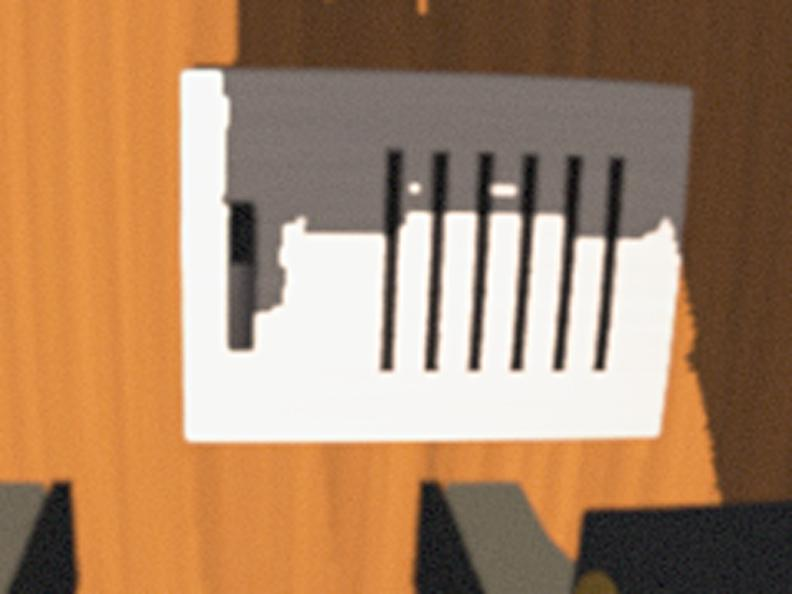

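View pics/t28.png

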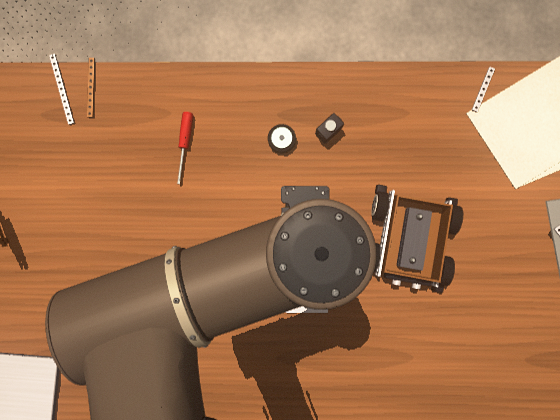

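Run:
```python
from h import *
s=load('w28')
f=lambda u,v,z:onz(s,200+(u+.5)/3.3-.5,100+(v+.5)/3.3-.5,z,True)*1000
c=np.array([f(u,v,.014) for u,v in [(182,68),(692,88),(660,437),(186,441)]])
print(c.round(1),c.mean(0).round(1))
for i in range(4):
    d=c[(i+1)%4]-c[i]; print(np.hypot(*d[:2]),np.degrees(np.arctan2(d[1],d[0])))
for u,v in [(231,203),(256,203)]: print(f(u,v,.05).round(1))
```

```text
[[539.2 -87.2  14. ]
 [359.4 -85.9  14. ]
 [358.6  46.6  14. ]
 [539.5  46.5  14. ]] [449.2 -20.   14. ]
179.7711190567765 179.5974122825063
132.4945565894591 90.36508454278398
180.93077338702236 -0.027360613941078298
133.66899711425134 -90.13709246277753
[522.4 -47.   50. ]
[514.7 -47.   50. ]
```

The cover is unmoved at (449.2,-20.0), yaw 0. I'll grip it exactly as it was released.

Emit:
carry_out(
  series=[
    [[40,-1.2,0,0,0,0],[90,-1.2,0,0,0,0],[135,-1.2,0,0,0,0],[165,-1.2,0,0,0,0],[182,-1.2,0,0,0,0],[190,-1.2,0,0,0,0],[195,-1.2,0,0,0,0],[197,-1.2,0,0,0,0],[197,-1.2,0,0,0,0]],
  ],
)

```text
clock: 61.0
tool_pos: [0.5196, -0.0198, 0.0217]
orientation: [-72.6, 90.0, 17.3]
force: [-0.4, 0.1, -0.6]
opening: 0.0558
```

Run:
```python
from h import *
st()
print(rel([.5192,-.02,.0200],target(180)))
```

```text
t 61.0 pos [519.6 -19.8  21.7] psi 179.89 x [ 8.e-04  3.e-04 -1.e+00] F [-0.4  0.1 -0.6] open 55.8 j [ 19.5  19.4 -32.9   0.  -37.7 -19.6]
[1.7, 0.4, -0.2, -0.1, 0.0, 0.0]
```

Emit:
carry_out(
  series=[
    [[1,0.3,0,-0.1,0,0],[1,0.3,0,-0.1,0,0],[1,0.3,0,-0.1,0,0],[1,0.3,0,-0.1,0,0],[1,0.3,0,-0.1,0,0],[1,0.3,0,-0.1,0,0],[1,0.3,0,-0.1,0,0]],
  ],
  hand=1,
)

```text
clock: 61.88
tool_pos: [0.5191, -0.0199, 0.0202]
orientation: [-83.0, 90.0, 7.0]
force: [0.7, -0.3, 0.2]
opening: 0.0099
```

Run:
```python
from h import *
st()
```

```text
t 61.88 pos [519.1 -19.9  20.2] psi 179.98 x [ 0.  0. -1.] F [ 0.7 -0.3  0.2] open 9.9 j [ 19.5  19.5 -33.    0.  -37.5 -19.5]
```

Emit:
carry_out(
  series=[
    [[-4,0,0,0,0,0],[-15,0,0,0,0,0],[-40,0,0,0,0,0],[-75,0,0,0,0,0],[-115,0,0,0,0,0],[-155,0,0,0,0,0],[-190,0,0,0,0,0],[-200,0,0,0,0,0],[-200,0,0,0,0,0]],
  ],
)

```text
clock: 63.0
tool_pos: [0.519, -0.0198, 0.2207]
orientation: [-57.3, 89.9, 32.7]
force: [-0.4, 0.6, -2.0]
opening: 0.01
```

Run:
```python
from h import *
st()
s=snap('wrist','w29')
# seated: stud mid (528.2,-272.2), tab 70 along -10.2
ex=np.array([np.cos(np.radians(-10.2)),np.sin(np.radians(-10.2)),0])
p=np.array([.5290,-.2722,.22])+.07*ex; print(p)
print(rel(p,target(169.8)))
```

```text
t 63.0 pos [519.  -19.8 220.7] psi 179.98 x [ 1.1e-03  7.0e-04 -1.0e+00] F [-0.4  0.6 -2. ] open 10.0 j [ 19.5   6.  -19.3  -0.  -64.6 -19.5]
[ 0.59789369 -0.28459593  0.22      ]
[-0.5, -79.6, -264.6, 10.2, 0.0, -0.0]
```

View pics/w29.png

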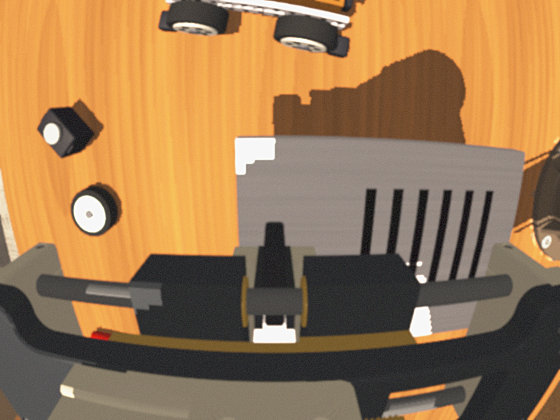

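Emit:
carry_out(
  series=[
    [[0,-6,-20,1,0,0],[0,-16,-52,2,0,0],[0,-28,-95,4,0,0],[0,-42,-140,6,0,0],[0,-55,-185,8,0,0],[0,-68,-225,9,0,0],[0,-77,-254,10,0,0],[0,-79.5,-264.5,10.1,0,0],[0,-79.5,-264.5,10.1,0,0],[0,-79.5,-264.5,10.1,0,0]],
  ],
)

```text
clock: 64.3
tool_pos: [0.5981, -0.2835, 0.2197]
orientation: [74.7, 89.9, 154.6]
force: [-0.2, 0.2, -0.4]
opening: 0.0101
```

Run:
```python
from h import *
st()
print(rel([.598,-.2845,.113],target(169.85)))
```

```text
t 64.3 pos [ 598.1 -283.5  219.7] psi 169.92 x [-8.e-04  4.e-04 -1.e+00] F [-0.2  0.2 -0.4] open 10.1 j [ -8.5  19.6  -1.6  -0.  -68.8  -1.5]
[106.7, -0.2, -1.0, 0.1, 0.0, -0.1]
```

Emit:
carry_out(
  series=[
    [[20,0,0,0,0,0],[45,0,0,0,0,0],[70,0,0,0,0,0],[88,0,0,0,0,0],[98,0,0,0,0,0],[104,0,0,0,0,0],[106,0,0,0,0,0],[106,0,0,0,0,0],[106,0,0,0,0,0]],
  ],
)

```text
clock: 65.42
tool_pos: [0.5987, -0.2846, 0.1148]
orientation: [-95.8, 90.0, -15.9]
force: [0.5, -0.7, -1.1]
opening: 0.01
```

Run:
```python
from h import *
st()
s=snap('wrist','w30');snap('scene','s30')
print(rel([.598,-.2845,.107],target(169.85)))
i=cv2.imread('pics/s30.png')[120:280,60:240]; cv2.imwrite('pics/b.png',cv2.resize(i,None,fx=3.7,fy=3.7,interpolation=2))
```

```text
t 65.42 pos [ 598.7 -284.6  114.8] psi 169.89 x [ 8.e-04 -2.e-04 -1.e+00] F [ 0.5 -0.7 -1.1] open 10.0 j [ -8.6  24.2  -9.1   0.  -56.6  -1.5]
[7.7, 0.7, -0.0, 0.0, -0.0, 0.0]
```

View pics/b.png

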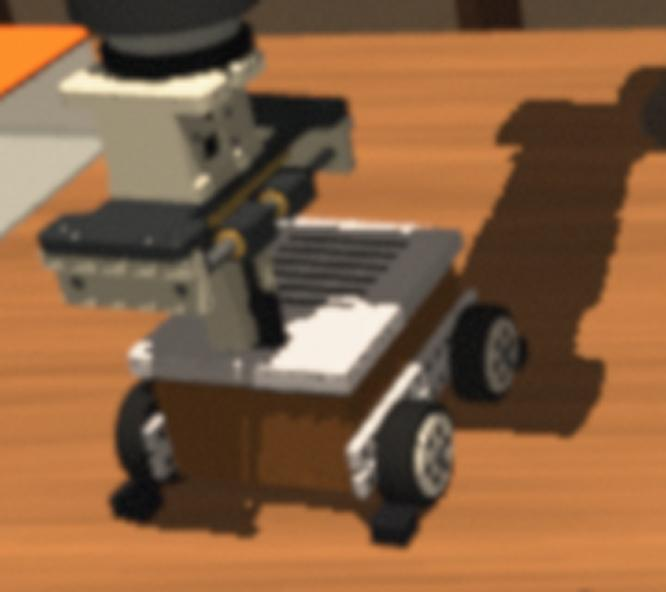

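View pics/w30.png

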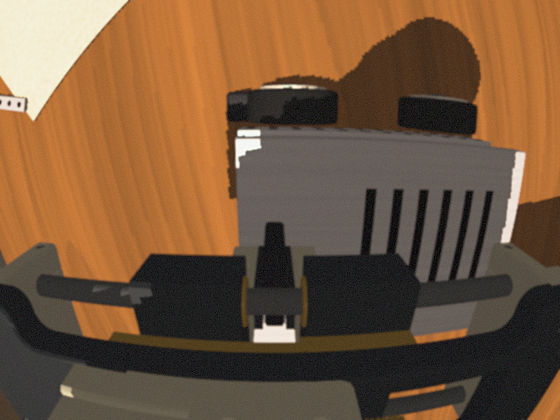

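Now lowering past the rim in small steps.

Emit:
carry_out(
  series=[
    [[4,0.5,0,0,0,0],[7,0.5,0,0,0,0],[9,0.5,0,0,0,0],[11,0.5,0,0,0,0],[12,0.5,0,0,0,0],[13,0.5,0,0,0,0],[13,0.5,0,0,0,0]],
  ],
)

```text
clock: 66.4
tool_pos: [0.598, -0.2843, 0.1011]
orientation: [71.0, 90.0, 150.9]
force: [-0.0, -0.6, -0.3]
opening: 0.01
```

Run:
```python
from h import *
st()
```

```text
t 66.4 pos [ 598.  -284.3  101.1] psi 169.89 x [-1.e-04  0.e+00 -1.e+00] F [-0.  -0.6 -0.3] open 10.0 j [ -8.6  24.9 -10.   -0.  -55.1  -1.5]
```

Emit:
carry_out(
  series=[
    [[2,0,0,0,0,0],[4,0,0,0,0,0],[5,0,0,0,0,0],[6,0,0,0,0,0],[6.6,0,0,0,0,0],[6.6,0,0,0,0,0],[6.6,0,0,0,0,0]],
  ],
)

```text
clock: 67.28
tool_pos: [0.598, -0.2844, 0.0953]
orientation: [-114.5, 90.0, -34.6]
force: [-2.7, 2.0, 5.1]
opening: 0.0098
```

Run:
```python
from h import *
st()
```

```text
t 67.28 pos [ 598.  -284.4   95.3] psi 169.89 x [ 3.e-04 -2.e-04 -1.e+00] F [-2.7  2.   5.1] open 9.8 j [ -8.6  25.2 -10.3   0.  -54.4  -1.5]
```

Contact comes at 95.3, against the 95.2 expected when fully seated. Releasing.

Emit:
carry_out(
  series=[
    [[0.3,0,0,0,0,0],[0.3,0,0,0,0,0],[0.3,0,0,0,0,0],[0.3,0,0,0,0,0],[-10,0,0,0,0,0],[-40,0,0,0,0,0],[-90,0,0,0,0,0],[-140,0,0,0,0,0],[-160,0,0,0,0,0],[-160,0,0,0,0,0]],
  ],
  hand=-0.3,
)

```text
clock: 68.53
tool_pos: [0.5988, -0.2847, 0.2577]
orientation: [-93.5, 89.7, -13.6]
force: [-0.6, -0.3, -0.7]
opening: 0.0568
```

Run:
```python
from h import *
st()
s=snap('wrist','w31');snap('scene','s31')
i=cv2.imread('pics/s31.png')[150:280,60:240]; cv2.imwrite('pics/b.png',cv2.resize(i,None,fx=4.2,fy=4.2,interpolation=2))
print(rel([.52,.1,.26],target(170)))
```

```text
t 68.53 pos [ 598.8 -284.7  257.7] psi 169.89 x [ 0.0047 -0.0011 -1.    ] F [-0.6 -0.3 -0.7] open 56.8 j [ -8.6  18.3   1.5   0.  -72.9  -1.5]
[-5.4, 144.0, 364.5, -0.1, 0.0, -0.0]
```

View pics/b.png

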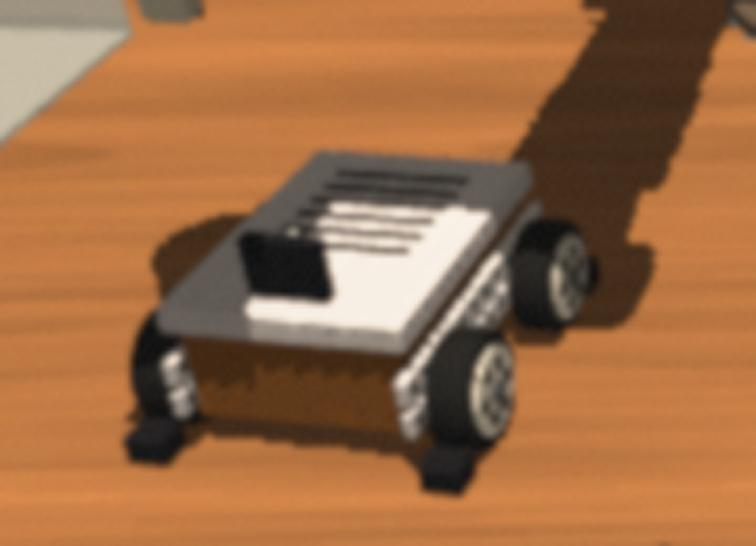

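Looks seated. I'll move clear so the top view is unobstructed, then compare it with the start.

Emit:
carry_out(
  series=[
    [[-5,144,364,0,0,0],[-5,144,364,0,0,0],[-5,144,364,0,0,0],[-5,144,364,0,0,0],[-5,144,364,0,0,0],[-5,144,364,0,0,0],[-5,144,364,0,0,0],[-5,144,364,0,0,0],[-5,144,364,0,0,0],[-5,144,364,0,0,0]],
  ],
)

```text
clock: 69.88
tool_pos: [0.5203, 0.098, 0.2593]
orientation: [136.7, 90.0, -143.6]
force: [-0.3, -0.7, 0.8]
opening: 0.0574
```

Run:
```python
from h import *
st()
t=snap('top','t32'); a=load('top0')
for k,s in (('s0',load('scene0')),('s32',snap('scene','s32'))): pass
d=cv2.absdiff(t['color'],a['color']).max(2)
for n,(x0,y0,x1,y1) in dict(driver=(170,100,205,195),wheel=(260,115,305,160),motor=(310,105,350,150)).items(): print(n,(d[y0:y1,x0:x1]>40).sum())
i=np.hstack([x['color'][170:310,350:480,::-1] for x in (a,t)]); cv2.imwrite('pics/b.png',cv2.resize(i,None,fx=3,fy=3,interpolation=2))
```

```text
t 69.88 pos [520.3  98.  259.3] psi 169.79 x [-6.e-04 -4.e-04 -1.e+00] F [-0.3 -0.7  0.8] open 57.4 j [ 31.9   5.6 -14.6   0.  -69.8 -42.1]
driver 43
wheel 0
motor 0
```

View pics/b.png

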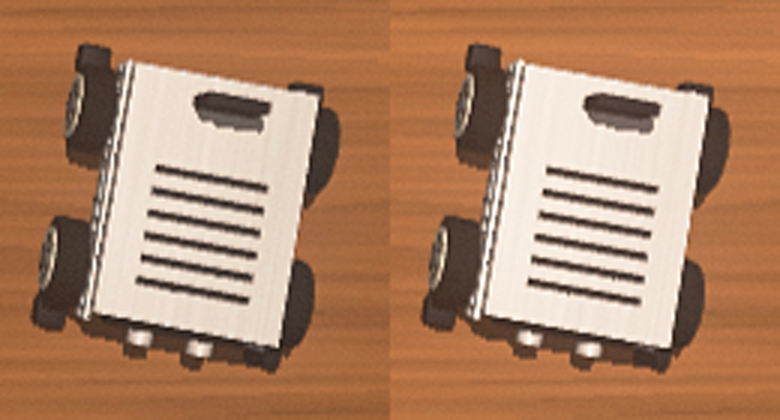

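View pics/s32.png

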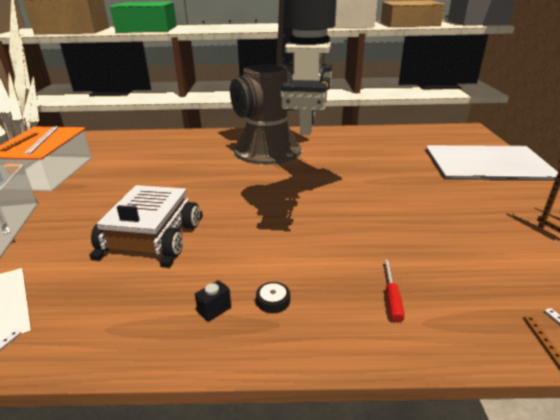

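Run:
```python
from h import *
a=load('top0')['color'];t=load('t32')['color']
d=cv2.absdiff(t,a).max(2)[100:195,170:205]>40
ys,xs=np.nonzero(d); print(xs.min()+170,xs.max()+170,ys.min()+100,ys.max()+100)
close_job()
```

```text
170 204 191 194
the job is handed in; nothing more can be done
```

The job is done and handed in at about 70 s of the 210 s allowed. I tipped the cover about 30° on its nose end and laid it flat on the bench, tab up. All four plates then went over the two studs, and the cover went back on with its tab at the original end.

**Plates:** each one slid over the studs with almost no side force. They came to rest at tool heights of 34, 42, 50 and 59 mm, about one plate thickness apart. That points to all four lying flat one on another.

**Cover:** it met the rim at a tool height of 95.3 mm, against 95.2 mm expected when fully seated. The top view of the refitted cover looks the same as the one taken at the start.

**Things to leave alone:** the spare wheel and motor show no changed pixels in the top view. The driver's check area did flag 43 changed pixels, all in rows 191–194, below the driver's tip (about row 183). I put these down to the plates taken away from that spot, not to the driver moving.

I saw no knock to the plates or cover and no slip of the grip during the run.

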